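# Dip the dauber, dab the rail track, hang the carrier

## Task

Take the T-shaped dauber out of its fork rest, dip its felt tip into the open pot at least half-way down, then touch the tip down on the rail's track in the bay between the two stops, and hang the dauber back in its fork. Then pick up the standing hooked carrier by the lug on top, lift its hook over the rail's lip and lower it, not drop it, until the hook's toe sits on the track behind the lip in that same bay, and let go. Do not knock over or push away the pot, the can, the bin of blanks or the file.

Things in the scene. Friction and masses are not known exactly. Their poses are not given: they have to be found in the camera images.
- dauber_grip (a point): Point in the dauber's flat wooden grip where it is grasped, 140 mm above the tip. Grip block: 14 mm along this point's x, 44 mm along y, 46 mm high (115 to 161 mm above the tip). z points up the stem.
- dauber_tip (a point): Lower end of the dauber's felt tip, on its axis; same axes as the grip.
- dauber: T-shaped upright dauber, 161 mm long, about 0.16 kg, hanging loose in the fork rest; origin at the lower end of the felt. Felt tip 16 mm diameter, 28 mm long; steel stem 10 mm diameter; round steel collar 50 mm diameter, 10 mm thick, underside 105 mm above the tip; wooden grip block above it.
- fork (a point): Centre of the fork's slot, level with the top faces of the prongs (125 mm above the bench), on which the dauber's collar sits. Prongs 70 mm long along this point's x, 30 mm wide each; slot 24 mm wide, open at its +x end (35 mm from here), closed at -x. The felt passes through from above: lift the dauber straight out, lower it straight in; the collar cannot pass.
- stand: The fork rest: grey steel stand fixed to the bench, 125 mm high; origin on the bench below the slot's centre. Base plate 10 mm thick, upright column on the -x side; nothing above the prong tops, free space below the slot.
- pot_rim (a point): Centre of the mouth of the open pot, 80 mm above its underside. Plain round aluminium pot, outer diameter 76 mm, 68 mm inside, inner floor 74 mm below the rim; loose, upright on the bench, about 0.4 kg. z points up.
- carrier_grip (a point): Middle of the lug on top of the carrier, 152 mm above its underside; grasp it here. Lug 10 mm along this point's x, 40 mm along y, 44 mm high (from 24 mm below to 20 mm above this point). z up; the hook points to +x.
- hook_toe (a point): Middle of the lower end of the hook's toe, 58 mm below and 23 mm to +x of the carrier_grip point; same axes.
- carrier: Dark steel carrier, 172 mm high, about 0.35 kg, standing loose on its foot; origin at the underside below the spine. Spine below the lug 6 mm thick (x = -3 to 3 mm), 50 mm wide; foot tray to x = -55 mm, 70 mm wide, with three steel blocks; bridge at z = 120 to 128 mm to x = 27 mm; hook's toe hangs 26 mm from it, x = 19 to 27 mm, 50 mm wide. Spine-toe gap 16 mm.
- bay (a point): Middle of the bay, on the top face of the track, 140 mm above the bench. Track 40 mm wide (x = -20 to 20 mm). On its robot side a 6 mm plate (x = -26 to -20 mm) ends in the lip, 18 mm above the track. Stop blocks 16 mm high have inner faces at y = -60 and 60 mm. The carrier hangs with its +x along this +x, the lip between spine and toe.
- rail: The fixed rail, grey and steel on two posts, 320 mm long along y; origin on the bench below the lip's back face, axes as the bay. The lip's plate goes down to 80 mm below the track; the track's far edge has a rim 7 mm high. Once let go, the carrier leans a few degrees, spine against the plate and toe against the lip.
- pot: The open pot; origin at the centre of its underside, z up.
- can: Bystander: closed aluminium can, 68 mm diameter, 120 mm high, upright; origin at the centre of its underside. Pot, can, stand and carrier may each stand in any of four places in a row; the pot is the open, lower one.
- bin: Bystander: open steel bin, 130 x 100 x 50 mm, full of blanks; origin at the centre of its underside.
- file: Bystander: flat file with round wooden handle, 235 mm long, lying along its x on the bench; origin on the bench, 120 mm from the handle's end.
There are look-alikes about, which are no part of the job. What is shaped like the dauber but orange or turquoise is not meant. What is shaped like the carrier but yellow is not meant.

How it is judged:
By the outcome, as a careful person would: the job done as asked, in the order asked, and still so for the second after the job is handed in, with the robot touching nothing.
It also fails if it takes over 64 s, if anything falls off the work surface, if the arm or the gripper's body presses on something with over 40 N, if the wrist force passes 120 N, or if a joint passes its speed limit or range.

## Robot

A 6-joint arm with a two-finger parallel gripper is mounted at the origin on the work surface. World frame = base frame: x ahead of the robot, y to its left, z up, the work surface at z = 0. Lengths are in mm, angles in rad, forces in N, time in s.
With the tool pointing down it reaches from about 275 to 1000 mm from the base axis. Payload 8.4 kg.
Tool frame: the origin (TCP) lies on the centre line of the jaws, within the pads' length; the fingertips stand r.tip_reach ahead of it and the grasp point (between the pads) lies 3 mm ahead of it (r.tip_reach is the distance from the TCP to the fingertips, in mm); z points along the fingers, y is the direction in which the jaws open and shut (so a half turn about z gives the same grasp; the last joint's range is limited). The gripper opens to 85 mm and grips with 20 to 120 N. Pads are 22 mm wide; open, the fingers measure 114 mm over their backs; the gripper's body (76 mm by 85 mm) begins 54 mm behind the grasp point. The pads swing forward as they close: fully open they stand 13 mm farther back than shut.
Start: joints at [1.179, 0.353, 1.633, -0, 1.155, -0.002], TCP at [237.501, 578.119, 253.281] pointing down, gripper open.
Joint ranges: [-2.63, 2.63], [-0.92, 2.1], [0.06, 2.66], [-1.3, 4.44], [0, 2.69], [-3.02, 3.02]. Speed limits (rad/s): [2.22, 2.22, 2.79, 3.14, 3.14, 3.14].

## Interface

Orientations are given as [roll, pitch, yaw] about the fixed x, y, z axes, in that order (R = Rz(yaw) Ry(pitch) Rx(roll)).
In Python, from rig import sense, optics, r, nets gives the robot as it stands. The module is installed in compiled form; this text tells all that it offers.
- The arm moves only by the tool carry_out, never from a script. Its argument "increments" is a list that holds one entry, the list of rows, each a list of 6 numbers: the shift along the tool's x, y, z normalised to -1 to 1, where 1 is 40 cm, then the turn, a rotation vector about the tool's x, y, z normalised to -1 to 1, where 1 is 60 degrees. A call has 1 to 5 rows; each row is the pose to reach, as a shift and turn from the pose commanded when the call began, along the tool's axes at that moment; what a row does not reach only later rows make up. A row lasts 1/12 s, in which the tool goes at most 41.7 mm and 7.16 degrees, less where a joint would pass 70% of its speed; a pose out of reach is approached as far as the arm can. A call with a number of a shift or a turn outside -1 to 1 is refused whole. A call with a gripper value outside its range is refused whole. "hand" is the closure, from 0 (fully open) to 1 (shut), set as the call begins (left out, the last holds). The fingers move at their own pace and stop on an object; "squeeze" is the grip in N (left out, the last holds). Time passes only in rows, so rows that repeat a pose let the fingers close. It gives the time, the measured TCP pose, the force and the opening at its end, in the units of the state.
- sense(): the state, without advancing time (a new reading comes with each control period).
- optics.grab_frame(name): name is "scene" or "top"; returns a dict with "img" (480x640x3 uint8, red, green, blue), "range_z" (480x640 float32, mm along the optical axis (not along the pixel's ray), 0 where there is no reading), "fov_y" (degrees; the focal length in pixels is half the picture's height over the tangent of half this angle, whatever the lens; pixels are square), "cx", "cy" (the principal point, pixels), "k1" (the pictures are not rectified: a ray, as slopes to the right and down, at radius r is drawn at 1 + k1 r^2 times it, then the intrinsics apply), "R" (3x3) and "t" (3): a world point X has camera coordinates R X + t. Camera axes: x right, y down, z forward; pixel columns grow to the right and rows downward; lengths in mm; the calibration is good to about 2 mm. A picture is of the moment at which its call begins.
- r.sign_off(): hands the job in, once; it reports no verdict.
Trained networks look in the newest picture that a camera, given by its name, has taken for a name from the list of things; names that differ only in an ending like _2 or _b are one class to them, and where a whole thing is asked for, a point or a joint stands for the part that bears it (a point fixed in the world has none). Each returns a list of dicts, best first, with "confidence" (0 to 1); they miss things now and then, are a little off and sometimes report something else, mostly with a low value. They report only what shows in the picture. A call takes as long as a camera call. They do not tell look-alikes from the thing itself.
- nets.trace(target, camera): "mask" (480x640 bool, what is visible of it).
- nets.tip_of(target, camera): "point" ([x, y, z] in mm, in world coordinates, good to about 4 mm: a listed point, or the origin of a listed thing).
The state is a dict: "clock": time; "qpos": joint angles; "qvel": joint speeds; "joint_efforts": joint torques, N m; "eef_pos": TCP position; "tcp_rot": TCP orientation; "contact_force": force on the tool from outside, world axes, zero at the start; "wrist_torque": the same for the moment, N m; "opening": opening from 0.0 (shut) to 1.0 (fully open).
Only numpy, scipy, OpenCV 4.12 (cv2) and the standard library are available. Lean on these libraries where they do the work, as an engineer would, in place of code of your own. Each camera call takes 0.05 s, during which the arm holds its last target.

## Working session

There is one attempt and no reset: what is moved stays moved. The work goes in short steps, Python scripts to look and compute and a tool call to move; the robot and the scene stay as the last step left them, time stands still between calls to the robot, and variables do not carry over. Pictures are saved under pics/ and viewed, and the job is handed in when it is done.

Besides the shell and the picture viewer there is one more tool, called after ">>>" as name(argument=value, ...) on one line, values as JSON. carry_out: Moves the arm, as the interface text tells. Its arguments: {"type":"object","properties":{"increments":{"type":"array","items":{"type":"array","items":{"type":"array","items":{"type":"number","minimum":-1,"maximum":1}}}},"hand":{"type":"number"},"squeeze":{"type":"number"}},"required":["increments"]}

```bash
mkdir -p pics
cat > h.py <<'E'
import numpy as np, cv2
from rig import sense, optics, r, nets
def save(n,f):
    cv2.imwrite(f'pics/{n}.png',f['img'][:,:,::-1])
def cloud(f):
    d=f['range_z'];h,w=d.shape
    fl=h/2/np.tan(np.radians(f['fov_y'])/2)
    K=np.array([[fl,0,f['cx']],[0,fl,f['cy']],[0,0,1.]])
    u,v=np.meshgrid(np.arange(w),np.arange(h))
    p=np.stack([u,v],-1).reshape(-1,1,2).astype(np.float64)
    s=cv2.undistortPoints(p,K,np.array([f['k1'],0,0,0.])).reshape(h,w,2)
    c=np.dstack([s[...,0]*d,s[...,1]*d,d])
    X=(c-np.array(f['t']))@np.array(f['R'])
    X[d<=0]=np.nan
    return X
E
python3 - <<'E'
from h import *
s=sense();print(s['clock'],s['eef_pos'],s['tcp_rot'],s['contact_force'],s['opening'],r.tip_reach)
for c in ['scene','top']:
    f=optics.grab_frame(c);save(c+'0',f);print(c,f['k1'],f['fov_y'],np.array(f['R']).round(2).tolist(),f['t'])
    np.save(c+'0.npy',cloud(f));np.save(c+'0i.npy',f['img'])
    for t in ['dauber_grip','dauber_tip','fork','pot_rim','carrier_grip','hook_toe','bay','can','bin','file']:
        print(t,[(np.round(x['point']).tolist(),round(x['confidence'],2)) for x in nets.tip_of(t,c)])
print(sense()['clock'])
E
```

```text
0.0 [237.31563851 577.6956456  252.53761157] [-3.14015387e+00 -6.50724336e-06  2.75182526e+00] [-0.43894072 -0.77914794 -0.12521512] 0.9995624544918955 22.0
scene -0.07185346322002412 42.97488726360388 [[-0.68, 0.73, -0.01], [0.49, 0.45, -0.75], [-0.54, -0.52, -0.66]] [ 363.62546161 -149.37404463 1639.40999012]
dauber_grip [([482.0, 95.0, 162.0], 0.92), ([496.0, -14.0, 138.0], 0.92), ([354.0, 112.0, 139.0], 0.62), ([482.0, 92.0, 19.0], 0.27)]
dauber_tip [([483.0, 93.0, 23.0], 0.73), ([350.0, 108.0, -2.0], 0.7), ([497.0, -15.0, 5.0], 0.65)]
fork [([509.0, -337.0, 93.0], 0.62), ([487.0, 94.0, 126.0], 0.56)]
pot_rim [([467.0, 327.0, 78.0], 0.82)]
carrier_grip [([377.0, -434.0, 154.0], 0.75), ([488.0, -338.0, 152.0], 0.69)]
hook_toe [([353.0, -430.0, 94.0], 0.74), ([509.0, -338.0, 92.0], 0.64)]
bay [([683.0, -14.0, 141.0], 0.79)]
can [([456.0, -115.0, -2.0], 0.92), ([467.0, 325.0, 81.0], 0.42)]
bin [([646.0, 416.0, 4.0], 0.95)]
file [([670.0, -410.0, -0.0], 0.74)]
top -0.04725723637983404 50.23394507704573 [[0.0, -1.0, -0.0], [-0.98, -0.0, -0.2], [0.2, 0.0, -0.98]] [ -21.02436502  527.3443268  1112.18864982]
dauber_grip [([497.0, -15.0, 139.0], 0.9), ([352.0, 108.0, 139.0], 0.88), ([484.0, -330.0, -1.0], 0.66), ([482.0, 93.0, 160.0], 0.65)]
dauber_tip [([483.0, 89.0, 19.0], 0.78), ([479.0, -332.0, -2.0], 0.36)]
fork [([487.0, 89.0, 123.0], 0.84), ([658.0, -8.0, 2.0], 0.67)]
pot_rim [([469.0, 329.0, 76.0], 0.65), ([680.0, -16.0, 137.0], 0.6)]
carrier_grip [([374.0, -438.0, 151.0], 0.88), ([484.0, -336.0, 150.0], 0.75)]
hook_toe [([511.0, -334.0, 96.0], 0.91), ([354.0, -429.0, 94.0], 0.61)]
bay [([681.0, -14.0, 140.0], 0.56), ([455.0, -117.0, 2.0], 0.34)]
can [([455.0, -118.0, -1.0], 0.82)]
bin [([641.0, 415.0, -1.0], 0.97), ([484.0, -332.0, -0.0], 0.28)]
file [([665.0, -410.0, -1.0], 0.97), ([510.0, -337.0, 93.0], 0.23)]
1.1
```

View pics/scene0.png

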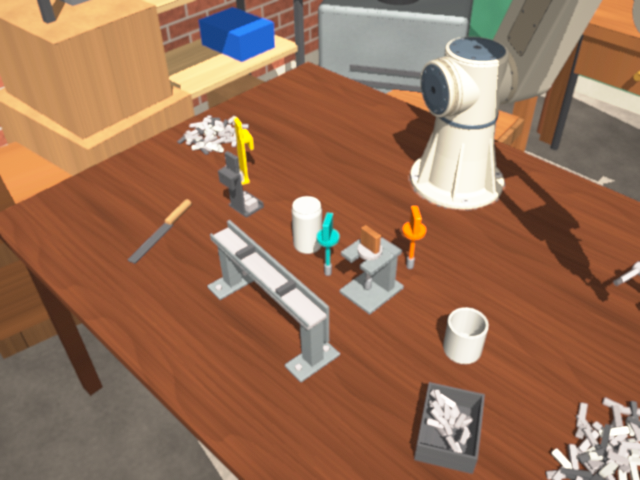

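View pics/top0.png

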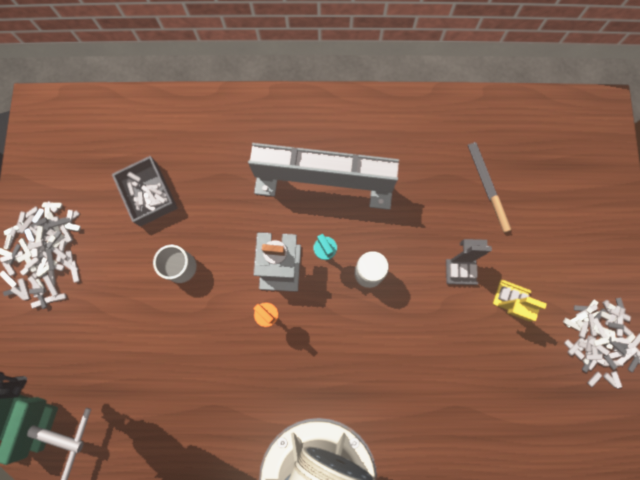

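Top view: the rail is at about (325,165), the brown dauber in its fork at (273,250), the pot at (172,263) and the dark carrier at (467,262). The turquoise and orange look-alikes stand at (325,247) and (266,315), and the yellow one at (520,300). Next I'll measure precise poses from the point clouds.

```bash
cat > m.py <<'E'
from h import *
import sys
def rep(n,P):
    if len(P)<5: print(n,'few',len(P));return
    c,s,a=cv2.minAreaRect(P[:,:2].astype(np.float32))
    m=P[:,:2].mean(0);w,V=np.linalg.eigh(np.cov((P[:,:2]-m).T));v=V[:,1]
    print(n,len(P),'rect',np.round(c,1),np.round(s,1),round(a,1),'mean',P.mean(0).round(1),'z',np.percentile(P[:,2],[2,50,98]).round(1),'axis',round(np.degrees(np.arctan2(v[1],v[0])),1))
def near(X,x,y,rad,z0,z1):
    return X[(np.hypot(X[...,0]-x,X[...,1]-y)<rad)&(X[...,2]>z0)&(X[...,2]<z1)]
if __name__=='__main__':
  for c in ['top','scene']:
    X=np.load(c+'0.npy');print(c)
    rep('griptop',near(X,482,92,45,170,195))
    rep('grip all',near(X,482,92,45,140,195))
    rep('collar',near(X,482,92,45,131,139))
    rep('prongs',near(X,482,92,70,119,129))
    rep('potrim',near(X,468,328,60,72,90))
    rep('lugtop',near(X,486,-337,45,164,180))
    rep('lug',near(X,486,-337,45,132,180))
    rep('bridge',near(X,486,-337,60,120,131))
    rep('lip',near(X,683,-14,170,152,165))
    rep('lipbay',near(X,683,-14,50,152,165))
    rep('track',near(X,683,-14,45,135,145))
    rep('track/lips',near(X,683,-14,200,135,165))
    rep('can',near(X,455,-117,50,110,130))
    rep('turq',near(X,497,-14,50,100,180))
    rep('orange',near(X,352,110,50,100,180))
    rep('yell',near(X,376,-436,50,110,180))
E
python3 m.py
```

```text
top
griptop 166 rect [482.2  91.1] [43.4 14.3] 85.6 mean [481.5  91.3 180.1] z [171.7 180.5 184.4] axis 84.8
grip all 225 rect [481.6  90.7] [35.7 40. ] 36.6 mean [480.1  90.3 173.4] z [141.7 179.4 184.3] axis 85.5
collar 216 rect [481.3  89.8] [45.8 49. ] 61.0 mean [478.2  90.2 135. ] z [131.7 135.1 138.4] axis 166.6
prongs 1127 rect [478.2  91.9] [84.6 92.7] 87.4 mean [473.   90.9 124.8] z [120.6 124.9 128.5] axis 156.8
potrim 246 rect [468.9 328.7] [74.  73.9] 1.3 mean [468.8 327.9  78.6] z [72.7 78.8 83.4] axis 52.9
lugtop 111 rect [ 484.8 -332.9] [41.3  9.7] 89.5 mean [ 484.7 -332.8  171.6] z [165.2 171.9 175.7] axis 89.0
lug 182 rect [ 491.4 -333. ] [41.5 23.1] 88.2 mean [ 483.8 -330.6  162.4] z [134.6 170.  175. ] axis 88.7
bridge 182 rect [ 497.5 -332.3] [50.6 30.6] 89.5 mean [ 502.7 -327.   127.6] z [123.  127.9 130.6] axis 102.6
lip 739 rect [655.7  -7.4] [227.1 230.3] 38.2 mean [660.7  -8.6 157. ] z [152.5 157.1 161.5] axis 83.3
lipbay 141 rect [655.2 -11. ] [85.7  7.9] 83.6 mean [654.7 -11.3 157.2] z [152.6 157.4 161.2] axis 83.4
track 679 rect [677.  -13.6] [89.6 52.9] 8
[... 1609 characters left out ...]
.4] 82.5 mean [656.3  -9.5 157.5] z [152.2 158.  161.3] axis 83.2
track 695 rect [679.9 -13.8] [89.2 48.5] 83.9 mean [678.8 -12.6 140.8] z [136.2 140.9 144.4] axis 83.3
track/lips 4027 rect [595.4  -1.4] [326.2 219.5] 83.4 mean [671.3   4.2 145.9] z [136.6 142.7 161.1] axis 81.8
can 488 rect [ 456.4 -112.7] [67. 63.] 43.2 mean [ 459.2 -111.3  119.2] z [111.2 120.1 124.4] axis -139.6
turq 483 rect [496.8 -12.6] [48.6 49.3] 42.0 mean [501.1  -7.8 130.8] z [107.5 119.2 163.9] axis -164.5
orange 485 rect [356.2 112.1] [50.3 47.8] 39.6 mean [360.4 114.  131.4] z [106.9 122.1 163.6] axis 61.7
yell 290 rect [ 364.5 -436. ] [63.8 35.2] 67.2 mean [ 373.7 -427.8  139.3] z [111.8 130.5 173.3] axis 76.9
```

```bash
cat > m2.py <<'E'
from m import *
for c in ['top','scene']:
    X=np.load(c+'0.npy')
    for a0 in [-6.7]:
        a=np.radians(a0);C=np.array([681,-14.])
        ex=np.array([np.cos(a),np.sin(a)]);ey=np.array([-ex[1],ex[0]])
        d=X[...,:2]-C;px=d@ex;py=d@ey;z=X[...,2]
        # stops
        m=(abs(px)<14)&(z>151)&(z<161)
        for sgn in(-1,1):
            q=np.sort(py[m&(py*sgn>40)&(py*sgn<110)]);print(c,'stop',sgn,len(q),np.percentile(q,[3,97]).round(1))
        m=(abs(py)<140)&(z>153)&(z<162)&(px<-12)&(px>-40); print('lip px',np.percentile(px[m],[3,50,97]).round(1), np.polyfit(py[m],px[m],1))
        m=(abs(py)<50)&(z>137)&(z<143)&(abs(px)<40);print('track px',np.percentile(px[m],[2,50,98]).round(1))
        m=(abs(py)<50)&(z>144)&(z<150)&(abs(px)<40)&(px>5);print('rim px',np.percentile(px[m],[2,50,98]).round(1))
    # fork: prongs
    d=X[...,:2]-np.array([482,92.]);a=np.radians(-3.5)
    ex=np.array([np.cos(a),np.sin(a)]);ey=np.array([-ex[1],ex[0]])
    px=d@ex;py=d@ey
    m=(abs(px)<70)&(abs(py)<70)&(z>121)&(z<129)
    for lo in range(-60,45,8):
        k=m&(px>lo)&(px<lo+8)
        if k.sum()>5:
            s=np.sort(py[k]);g=np.diff(s);i=g.argmax();print('fork x',lo,s[[0,-1]].round(1),'gap',s[i].round(1),s[i+1].round(1))
    k=np.sort(px[m]);print(np.percentile(k,[1,99]).round(1))
E
python3 m2.py
```

```text
top stop -1 67 [-68.4 -57.5]
top stop 1 72 [63.4 74.8]
lip px [-29.6 -26.  -15.2] [-6.65638700e-04 -2.55004307e+01]
track px [-28.7   0.4  17.8]
rim px [ 9.7 18.7 21.9]
fork x -52 [-42.3  40.3] gap -4.3 -2.0
fork x -44 [-41.9  41.4] gap -18.4 -16.4
fork x -36 [-43.2  41.2] gap -13.8 -11.4
fork x -28 [-42.8  40.7] gap -10.8 5.9
fork x -20 [-42.2  41. ] gap -16.4 14.8
fork x -12 [-41.8  39.6] gap -22.6 22.3
fork x -4 [-42.7  40.3] gap -25.6 26.9
fork x 4 [-42.4  41.4] gap -24.9 29.9
fork x 12 [-41.8  41.6] gap -17.8 18.6
fork x 20 [-41.   40.9] gap -12.8 12.4
fork x 28 [-40.2  41.4] gap -12.1 12.7
fork x 36 [-42.  42.] gap -13.7 12.1
[-49.4  41.4]
scene stop -1 84 [-69.5 -54.7]
scene stop 1 95 [63.4 76.3]
lip px [-29.3 -24.3 -14.2] [-3.14377436e-04 -2.41710683e+01]
track px [-23.9  -4.1  21.1]
rim px [12.1 19.2 22.1]
fork x -52 [-15.6  43. ] gap -13.0 -9.9
fork x -44 [-8.4 42. ] gap 13.6 16.9
fork x -36 [ 1.5 41.7] gap 1.5 4.2
fork x -28 [ 8.6 42.5] gap 8.6 11.5
fork x -20 [16.7 43.1] gap 25.5 27.6
fork x -12 [-41.5  44.9] gap -36.4 22.0
fork x -4 [-42.9  42.4] gap -31.9 24.3
fork x 4 [-43.5  42.4] gap -26.1 20.5
fork x 12 [-41.3  43.9] gap -18.5 11.7
fork x 20 [-41.2  42.1] gap -6.3 -2.0
fork x 28 [-43.   42.8] gap -10.6 10.2
fork x 36 [-41.3  42.2] gap -8.5 13.4
[-49.5  43.6]
```

```bash
cat > plan.py <<'E'
# usage: plan.py N x y z yawdeg [x y z yaw N]...  ; state in cmd.json
import sys,json,numpy as np
from scipy.spatial.transform import Rotation as Ro
try: cmd=json.load(open('cmd.json'))
except: cmd=[237.501,578.119,253.281,np.degrees(2.75182526)]
def R(y): return Ro.from_euler('xyz',[np.pi,0,np.radians(y)])
a=[float(v) for v in sys.argv[1:]]
way=[]
for i in range(0,len(a),5):
    t=np.array(a[i:i+4]);n=int(a[i+4]);s=np.array(way[-1] if way else cmd)
    for k in range(1,n+1):
        f=k/n; way.append(s+(t-s)*f)
cur=np.array(cmd);prev=cur
for w in way:
    dd=np.linalg.norm((w-prev)[:3]);
    if dd>41 or abs(w[3]-prev[3])>7.1: print('FAST',dd,w[3]-prev[3])
    prev=w
for i in range(0,len(way),5):
    rows=[]
    for w in way[i:i+5]:
        d=R(cur[3]).inv().apply(w[:3]-cur[:3])/400
        rows.append(np.round([*d,0,0,-(w[3]-cur[3])/60],4).tolist())
    print(json.dumps([rows]))
    l=rows[-1]; cur=np.array([*(cur[:3]+R(cur[3]).apply(np.array(l[:3])*400)),cur[3]-l[5]*60])
json.dump(cur.tolist(),open('cmd.json','w'));print('end',cur.round(2))
E
python3 plan.py 482.5 91.5 258 85.3 15
```

```text
[[[-0.0686, -0.0595, -0.0008, 0.0, 0.0, 0.0804], [-0.1372, -0.119, -0.0016, 0.0, 0.0, 0.1608], [-0.2058, -0.1785, -0.0024, 0.0, 0.0, 0.2412], [-0.2744, -0.238, -0.0031, 0.0, 0.0, 0.3216], [-0.3429, -0.2975, -0.0039, 0.0, 0.0, 0.402]]]
[[[-0.087, -0.0263, -0.0008, 0.0, 0.0, 0.0805], [-0.1739, -0.0526, -0.0016, 0.0, 0.0, 0.1609], [-0.2608, -0.0788, -0.0024, 0.0, 0.0, 0.2413], [-0.3477, -0.1051, -0.0032, 0.0, 0.0, 0.3217], [-0.4346, -0.1314, -0.004, 0.0, 0.0, 0.4021]]]
[[[-0.0901, 0.0115, -0.0008, 0.0, 0.0, 0.0804], [-0.1802, 0.0231, -0.0015, 0.0, 0.0, 0.1608], [-0.2702, 0.0346, -0.0023, 0.0, 0.0, 0.2412], [-0.3603, 0.0462, -0.0031, 0.0, 0.0, 0.3216], [-0.4504, 0.0577, -0.0039, 0.0, 0.0, 0.402]]]
end [482.5   91.48 258.    85.3 ]
```

>>> carry_out(increments=[[[-0.0686,-0.0595,-0.0008,0,0,0.0804],[-0.1372,-0.119,-0.0016,0,0,0.1608],[-0.2058,-0.1785,-0.0024,0,0,0.2412],[-0.2744,-0.238,-0.0031,0,0,0.3216],[-0.3429,-0.2975,-0.0039,0,0,0.402]]], hand=0, squeeze=70)

```text
clock: 1.52
eef_pos: [319.5, 414.4, 254.9]
tcp_rot: [3.141, 0.0, 2.327]
contact_force: [0.4, -0.7, -0.7]
opening: 1.0
```

>>> carry_out(increments=[[[-0.087,-0.0263,-0.0008,0,0,0.0805],[-0.1739,-0.0526,-0.0016,0,0,0.1609],[-0.2608,-0.0788,-0.0024,0,0,0.2413],[-0.3477,-0.1051,-0.0032,0,0,0.3217],[-0.4346,-0.1314,-0.004,0,0,0.4021]]])

```text
clock: 1.93
eef_pos: [401.3, 252.1, 256.7]
tcp_rot: [3.141, -0.0, 1.906]
contact_force: [0.3, 0.2, -0.2]
opening: 1.0
```

>>> carry_out(increments=[[[-0.0901,0.0115,-0.0008,0,0,0.0804],[-0.1802,0.0231,-0.0015,0,0,0.1608],[-0.2702,0.0346,-0.0023,0,0,0.2412],[-0.3603,0.0462,-0.0031,0,0,0.3216],[-0.4504,0.0577,-0.0039,0,0,0.402]]])

```text
clock: 2.35
eef_pos: [483.1, 89.7, 258.3]
tcp_rot: [3.141, -0.0, 1.485]
contact_force: [1.5, 0.4, -0.0]
opening: 0.996
```

```bash
python3 -c "
from h import *
f=optics.grab_frame('scene')
s=sense();print(s['clock'],s['eef_pos'],s['tcp_rot'],s['contact_force'])"; python3 plan.py 482.5 91.5 168 85.3 5
```

```text
2.4 [485.75022576  85.24482877 258.54887843] [3.13853537e+00 2.43465988e-03 1.47739180e+00] [ 2.43928503 -4.15508382  1.04884389]
[[[0.0, -0.0, 0.045, 0.0, 0.0, 0.0], [0.0, -0.0, 0.09, 0.0, 0.0, 0.0], [0.0, -0.0, 0.135, 0.0, 0.0, 0.0], [0.0, -0.0, 0.18, 0.0, 0.0, 0.0], [0.0, -0.0, 0.225, 0.0, 0.0, 0.0]]]
end [482.5   91.48 168.    85.3 ]
```

>>> carry_out(increments=[[[0,0,0.01,0,0,0],[0,0,0.045,0,0,0],[0,0,0.09,0,0,0],[0,0,0.13,0,0,0],[0,0,0.15,0,0,0]]])

```text
clock: 2.82
eef_pos: [481.1, 92.0, 196.2]
tcp_rot: [-3.139, 0.0, 1.49]
contact_force: [-1.1, -0.4, -0.3]
opening: 0.995
```

>>> carry_out(increments=[[[0,0,0.03,0,0,0],[0,0,0.055,0,0,0],[0,0,0.075,0,0,0],[0,0,0.075,0,0,0],[0,0,0.075,0,0,0]]])

```text
clock: 3.23
eef_pos: [482.3, 91.7, 167.9]
tcp_rot: [-3.141, 0.0, 1.489]
contact_force: [1.1, 0.3, 0.3]
opening: 1.001
```

```bash
python3 -c "
from h import *
s=sense();print(s['clock'],s['eef_pos'],s['tcp_rot'],s['contact_force'])
f=optics.grab_frame('scene');save('s1',f)
i=f['img'][180:330,290:450];cv2.imwrite('pics/s1c.png',cv2.resize(i,None,fx=5,fy=4)[:,:,::-1])"
```

```text
3.2333 [482.29884485  91.66920666 167.85231883] [-3.14088441e+00  1.67011760e-04  1.48923258e+00] [1.06388748 0.32655845 0.26870166]
```

View pics/s1c.png

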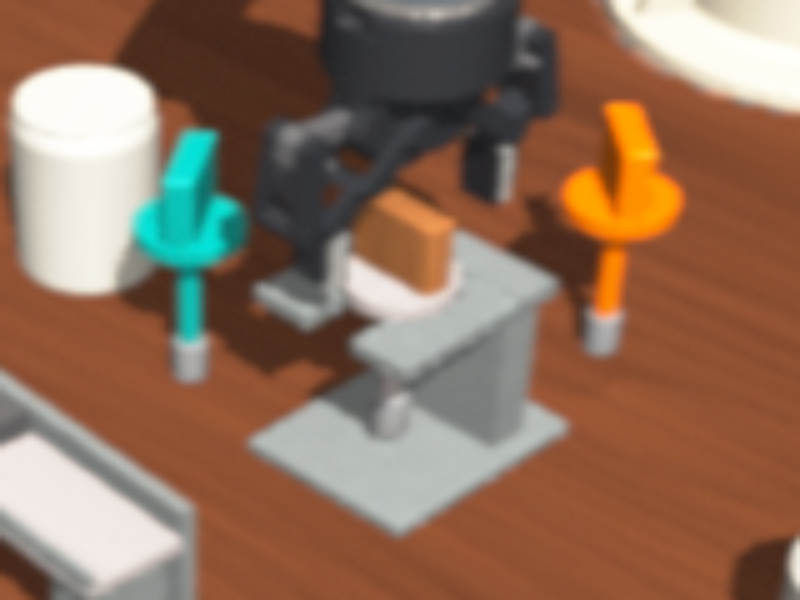

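The brown grip, at (410,240) in the crop, sits between the open fingers. I'll close on it.

>>> carry_out(increments=[[[0,0,0,0,0,0],[0,0,0,0,0,0],[0,0,0,0,0,0],[0,0,0,0,0,0],[0,0,0,0,0,0]]], hand=1, squeeze=70)

```text
clock: 3.7
eef_pos: [482.6, 91.5, 168.2]
tcp_rot: [3.141, -0.0, 1.489]
contact_force: [-0.8, -0.2, -0.1]
opening: 0.296
```

>>> carry_out(increments=[[[0,0,0,0,0,0],[0,0,0,0,0,0],[0,0,0,0,0,0],[0,0,0,0,0,0],[0,0,0,0,0,0]]])

```text
clock: 4.12
eef_pos: [482.8, 91.5, 168.2]
tcp_rot: [3.141, -0.0, 1.489]
contact_force: [-0.1, -0.8, 4.3]
opening: 0.158
```

```bash
python3 plan.py  482.5 91.5 180 85.3 2 482.5 91.5 270 85.3 4 482.5 91.5 310 85.3 2 482.5 91.5 310 85.3 2
```

```text
[[[0.0, -0.0, -0.015, 0.0, 0.0, 0.0], [0.0, -0.0, -0.03, 0.0, 0.0, 0.0], [0.0, -0.0, -0.0862, 0.0, 0.0, 0.0], [0.0, -0.0, -0.1425, 0.0, 0.0, 0.0], [0.0, -0.0, -0.1987, 0.0, 0.0, 0.0]]]
[[[0.0, -0.0, -0.0563, 0.0, 0.0, 0.0], [0.0, -0.0, -0.1063, 0.0, 0.0, 0.0], [0.0, -0.0, -0.1563, 0.0, 0.0, 0.0], [0.0, -0.0, -0.1563, 0.0, 0.0, 0.0], [0.0, -0.0, -0.1563, 0.0, 0.0, 0.0]]]
end [482.5   91.48 310.    85.3 ]
```

>>> carry_out(increments=[[[0,0,-0.015,0,0,0],[0,0,-0.03,0,0,0],[0,0,-0.0862,0,0,0],[0,0,-0.1425,0,0,0],[0,0,-0.1987,0,0,0]]])

```text
clock: 4.53
eef_pos: [481.8, 91.4, 248.4]
tcp_rot: [-3.14, 0.0, 1.489]
contact_force: [0.6, -0.4, -1.7]
opening: 0.152
```

>>> carry_out(increments=[[[0,0,-0.0563,0,0,0],[0,0,-0.1063,0,0,0],[0,0,-0.1563,0,0,0],[0,0,-0.1563,0,0,0],[0,0,-0.1563,0,0,0]]])

```text
clock: 4.95
eef_pos: [482.7, 91.6, 310.8]
tcp_rot: [3.14, -0.001, 1.489]
contact_force: [-0.4, 0.2, -1.8]
opening: 0.155
```

Run:
```python
from h import *
from m import near,rep
s=sense();print(s['clock'],s['eef_pos'],s['tcp_rot'],s['contact_force'],s['opening'])
for c in ['scene','top']:
    f=optics.grab_frame(c);save(c+'2',f);X=cloud(f);np.save(c+'2.npy',X)
    for t in ['dauber_tip','dauber_grip']:
        print(c,t,[(np.round(x['point']).tolist(),round(x['confidence'],2)) for x in nets.tip_of(t,c)])
    rep('felt',near(X,482,92,40,155,190)); rep('stem',near(X,482,92,40,195,260)); rep('collar',near(X,482,92,40,265,282))
    i=f['img']
cv2.imwrite('pics/s2c.png',cv2.resize(cv2.imread('pics/scene2.png')[100:300,280:500],None,fx=3,fy=3))
```

```text
4.95 [482.72292752  91.5611986  310.81032047] [ 3.13974455e+00 -5.33919019e-04  1.48881560e+00] [-0.36415385  0.17540674 -1.7597526 ] 0.15479523553025992
scene dauber_tip [([496.0, -13.0, 2.0], 0.87), ([352.0, 103.0, -3.0], 0.56)]
scene dauber_grip [([355.0, 112.0, 141.0], 0.93), ([497.0, -13.0, 138.0], 0.67), ([482.0, 91.0, 305.0], 0.59)]
felt 77 rect [485.6  93.8] [12.9 15.4] 49.4 mean [487.   94.9 176.9] z [164.7 176.3 189.3] axis 133.0
stem 115 rect [486.2  93.6] [10.2  9.9] 25.7 mean [485.3  93.8 223.3] z [196.4 222.8 250.1] axis 117.8
collar 265 rect [489.6  97.6] [38.1 49.2] 37.2 mean [494.2  98.1 276.4] z [268.9 277.3 281. ] axis 115.0
top dauber_tip [([478.0, 89.0, 158.0], 0.51)]
top dauber_grip [([500.0, -12.0, 140.0], 0.69), ([482.0, 94.0, 302.0], 0.49), ([484.0, -334.0, -2.0], 0.25)]
felt 11 rect [475.1  88.5] [ 3.1 10.1] 26.0 mean [475.   87.9 172.3] z [164.5 173.5 180.6] axis 116.8
stem few 0
collar 56 rect [465.8  81.7] [11.4 17.2] 88.3 mean [465.2  81.3 275. ] z [270.1 275.2 278.9] axis 155.8
```

View pics/s2c.png

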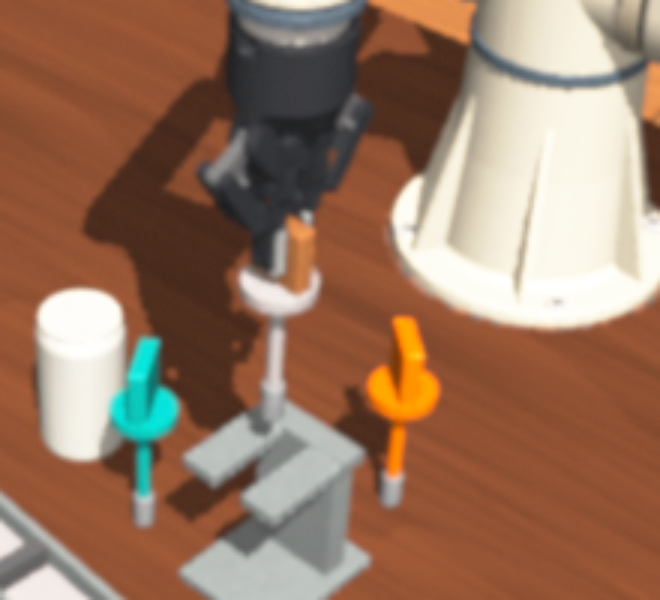

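```bash
python3 plan.py  480 120 310 85.3 2 472 295 310 85.3 5  470 328.5 308 85.3 3  470 328.5 250 85.3 3 470 328.5 178 85.3 5 470 328.5 176 85.3 2
```

```text
[[[0.0353, -0.006, 0.0, 0.0, 0.0, 0.0], [0.0705, -0.0121, 0.0, 0.0, 0.0, 0.0], [0.1574, -0.0232, 0.0, 0.0, 0.0, 0.0], [0.2443, -0.0344, 0.0, 0.0, 0.0, 0.0], [0.3312, -0.0455, 0.0, 0.0, 0.0, 0.0]]]
[[[0.0869, -0.0112, 0.0, 0.0, 0.0, 0.0], [0.1737, -0.0223, 0.0, 0.0, 0.0, 0.0], [0.2014, -0.0263, 0.0017, 0.0, 0.0, 0.0], [0.2291, -0.0302, 0.0033, 0.0, 0.0, 0.0], [0.2568, -0.0342, 0.005, 0.0, 0.0, 0.0]]]
[[[-0.0, 0.0, 0.0483, 0.0, 0.0, 0.0], [-0.0, 0.0, 0.0967, 0.0, 0.0, 0.0], [-0.0, 0.0, 0.145, 0.0, 0.0, 0.0], [-0.0, 0.0, 0.181, 0.0, 0.0, 0.0], [-0.0, 0.0, 0.217, 0.0, 0.0, 0.0]]]
[[[-0.0, 0.0, 0.036, 0.0, 0.0, 0.0], [-0.0, 0.0, 0.072, 0.0, 0.0, 0.0], [-0.0, 0.0, 0.108, 0.0, 0.0, 0.0], [-0.0, 0.0, 0.1105, 0.0, 0.0, 0.0], [-0.0, 0.0, 0.113, 0.0, 0.0, 0.0]]]
end [470.  328.5 176.   85.3]
```

>>> carry_out(increments=[[[0.0353,-0.006,0,0,0,0],[0.0705,-0.0121,0,0,0,0],[0.1574,-0.0232,0,0,0,0],[0.2443,-0.0344,0,0,0,0],[0.3312,-0.0455,0,0,0,0]]])

```text
clock: 5.67
eef_pos: [474.8, 226.1, 309.4]
tcp_rot: [-3.141, 0.0, 1.488]
contact_force: [0.7, -0.4, -1.4]
opening: 0.152
```

>>> carry_out(increments=[[[0.0869,-0.0112,0,0,0,0],[0.1737,-0.0223,0,0,0,0],[0.2014,-0.0263,0.0017,0,0,0],[0.2291,-0.0302,0.0033,0,0,0],[0.2568,-0.0342,0.005,0,0,0]]])

```text
clock: 6.08
eef_pos: [469.7, 328.8, 307.2]
tcp_rot: [-3.141, 0.001, 1.489]
contact_force: [0.2, -0.1, -2.3]
opening: 0.151
```

>>> carry_out(increments=[[[0,0,0.0483,0,0,0],[0,0,0.0967,0,0,0],[0,0,0.145,0,0,0],[0,0,0.181,0,0,0],[0,0,0.217,0,0,0]]])

```text
clock: 6.5
eef_pos: [469.9, 327.5, 220.0]
tcp_rot: [-3.141, 0.001, 1.488]
contact_force: [0.7, 0.2, -1.2]
opening: 0.148
```

>>> carry_out(increments=[[[0,0,0.036,0,0,0],[0,0,0.072,0,0,0],[0,0,0.108,0,0,0],[0,0,0.1105,0,0,0],[0,0,0.113,0,0,0]]])

```text
clock: 6.92
eef_pos: [469.8, 327.6, 175.4]
tcp_rot: [-3.14, 0.001, 1.488]
contact_force: [0.7, 0.4, -1.2]
opening: 0.152
```

Run:
```python
from h import *
s=sense();print(s['clock'],s['eef_pos'],s['tcp_rot'],s['contact_force'],s['opening'])
f=optics.grab_frame('scene');save('scene3',f)
cv2.imwrite('pics/s3c.png',cv2.resize(cv2.imread('pics/scene3.png')[200:400,380:600],None,fx=3,fy=3))
```

```text
6.9167 [469.79243935 327.61939036 175.41186233] [-3.14019893e+00  1.34416186e-03  1.48789434e+00] [ 0.67552531  0.43942019 -1.19983634] 0.15160930884411358
```

View pics/s3c.png

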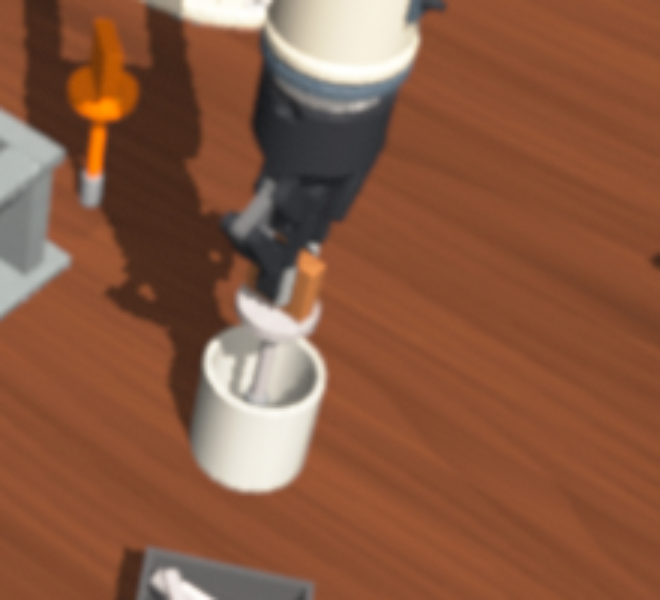

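```bash
python3 plan.py 470 328.5 190 85.3 2 470 328.5 305 85.3 4 480 318 325 85.3 2 660 20 325 85.3 10 680 -11 325 85.3 3 680 -11 325 85.3 1 680 -11 296 85.3 3
```

```text
[[[-0.0, 0.0, -0.0175, 0.0, 0.0, 0.0], [-0.0, 0.0, -0.035, 0.0, 0.0, 0.0], [-0.0, 0.0, -0.1069, 0.0, 0.0, 0.0], [-0.0, 0.0, -0.1787, 0.0, 0.0, 0.0], [-0.0, 0.0, -0.2506, 0.0, 0.0, 0.0]]]
[[[-0.0, 0.0, -0.0719, 0.0, 0.0, 0.0], [-0.0121, 0.0135, -0.0969, 0.0, 0.0, 0.0], [-0.0241, 0.0271, -0.1219, 0.0, 0.0, 0.0], [-0.0947, 0.078, -0.1219, 0.0, 0.0, 0.0], [-0.1653, 0.129, -0.1219, 0.0, 0.0, 0.0]]]
[[[-0.0705, 0.0509, 0.0, 0.0, 0.0, 0.0], [-0.1411, 0.1019, 0.0, 0.0, 0.0, 0.0], [-0.2116, 0.1528, 0.0, 0.0, 0.0, 0.0], [-0.2822, 0.2038, 0.0, 0.0, 0.0, 0.0], [-0.3528, 0.2547, 0.0, 0.0, 0.0, 0.0]]]
[[[-0.0705, 0.051, 0.0, 0.0, 0.0, 0.0], [-0.1411, 0.1019, 0.0, 0.0, 0.0, 0.0], [-0.2117, 0.1529, 0.0, 0.0, 0.0, 0.0], [-0.236, 0.1716, 0.0, 0.0, 0.0, 0.0], [-0.2604, 0.1903, 0.0, 0.0, 0.0, 0.0]]]
[[[-0.0244, 0.0188, 0.0, 0.0, 0.0, 0.0], [-0.0244, 0.0188, 0.0, 0.0, 0.0, 0.0], [-0.0244, 0.0188, 0.0242, 0.0, 0.0, 0.0], [-0.0244, 0.0188, 0.0483, 0.0, 0.0, 0.0], [-0.0244, 0.0188, 0.0725, 0.0, 0.0, 0.0]]]
end [680.01 -11.   296.    85.3 ]
```

>>> carry_out(increments=[[[0,0,-0.0175,0,0,0],[0,0,-0.035,0,0,0],[0,0,-0.1069,0,0,0],[0,0,-0.1787,0,0,0],[0,0,-0.2506,0,0,0]]])

```text
clock: 7.38
eef_pos: [470.1, 328.5, 278.9]
tcp_rot: [3.141, -0.001, 1.489]
contact_force: [0.2, 0.8, -2.4]
opening: 0.153
```

>>> carry_out(increments=[[[0,0,-0.0719,0,0,0],[-0.0121,0.0135,-0.0969,0,0,0],[-0.0241,0.0271,-0.1219,0,0,0],[-0.0947,0.078,-0.1219,0,0,0],[-0.1653,0.129,-0.1219,0,0,0]]])

```text
clock: 7.8
eef_pos: [516.3, 257.9, 325.4]
tcp_rot: [3.141, -0.0, 1.491]
contact_force: [1.1, -0.0, -2.5]
opening: 0.156
```

>>> carry_out(increments=[[[-0.0705,0.0509,0,0,0,0],[-0.1411,0.1019,0,0,0,0],[-0.2116,0.1528,0,0,0,0],[-0.2822,0.2038,0,0,0,0],[-0.3528,0.2547,0,0,0,0]]])

```text
clock: 8.22
eef_pos: [606.4, 106.9, 324.1]
tcp_rot: [-3.14, 0.001, 1.488]
contact_force: [0.9, -0.1, -2.2]
opening: 0.154
```

>>> carry_out(increments=[[[-0.0705,0.051,0,0,0,0],[-0.1411,0.1019,0,0,0,0],[-0.2117,0.1529,0,0,0,0],[-0.236,0.1716,0,0,0,0],[-0.2604,0.1903,0,0,0,0]]])

```text
clock: 8.63
eef_pos: [673.5, -3.1, 323.8]
tcp_rot: [-3.14, 0.0, 1.487]
contact_force: [-0.8, 0.1, -2.1]
opening: 0.153
```

>>> carry_out(increments=[[[-0.0244,0.0188,0,0,0,0],[-0.0244,0.0188,0,0,0,0],[-0.0244,0.0188,0.0242,0,0,0],[-0.0244,0.0188,0.0483,0,0,0],[-0.0244,0.0188,0.0725,0,0,0]]])

```text
clock: 9.05
eef_pos: [679.3, -9.9, 294.8]
tcp_rot: [-3.141, -0.0, 1.49]
contact_force: [-0.0, 0.2, -2.0]
opening: 0.153
```

Run:
```python
from h import *
f=optics.grab_frame('scene');save('scene4',f)
s=sense();print(s['clock'],s['eef_pos'],s['tcp_rot'],s['contact_force'],s['opening'])
cv2.imwrite('pics/s4c.png',cv2.resize(cv2.imread('pics/scene4.png')[150:400,180:400],None,fx=3,fy=2.4))
```

```text
9.1 [678.33974335  -9.92324966 292.29987306] [-3.13754758e+00  9.22168943e-05  1.48997870e+00] [-0.48280617 -0.33024269 -3.9743324 ] 0.15607666000958165
```

View pics/s4c.png

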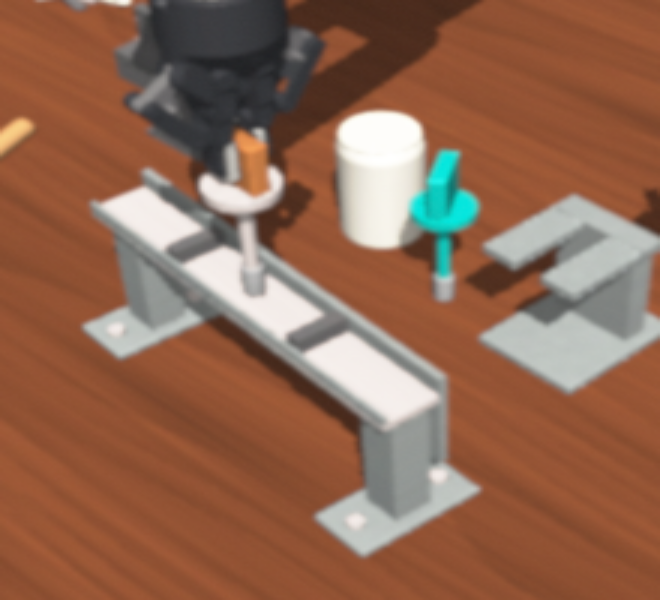

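>>> carry_out(increments=[[[0,0,0.005,0,0,0],[0,0,0.01,0,0,0],[0,0,0.015,0,0,0],[0,0,0.018,0,0,0],[0,0,0.02,0,0,0]]])

```text
clock: 9.52
eef_pos: [680.2, -11.0, 288.3]
tcp_rot: [3.141, -0.0, 1.489]
contact_force: [-1.0, -0.3, 5.0]
opening: 0.154
```

>>> carry_out(increments=[[[0,0,0.0025,0,0,0],[0,0,0.0025,0,0,0],[0,0,0.0025,0,0,0]]])

```text
clock: 9.77
eef_pos: [680.3, -11.0, 288.3]
tcp_rot: [3.14, -0.0, 1.489]
contact_force: [-2.5, 0.4, 6.1]
opening: 0.153
```

```bash
python3 - <<'E'
import json
c=json.load(open('cmd.json'));c[2]-=9;json.dump(c,open('cmd.json','w'))
E
python3 plan.py 680 -11 300 85.3 2 680 -11 328 85.3 2 660 0 330 85.3 2 510 78 325 85.3 5 482.5 91.5 320 85.3 3 482.5 91.5 314 85.3 3
```

```text
[[[-0.0, -0.0, -0.0162, 0.0, 0.0, 0.0], [-0.0, -0.0, -0.0325, 0.0, 0.0, 0.0], [-0.0, -0.0, -0.0675, 0.0, 0.0, 0.0], [-0.0, -0.0, -0.1025, 0.0, 0.0, 0.0], [0.0116, -0.0261, -0.105, 0.0, 0.0, 0.0]]]
[[[0.0117, -0.026, -0.0025, 0.0, 0.0, 0.0], [0.0444, -0.104, 0.0, 0.0, 0.0, 0.0], [0.0772, -0.1819, 0.0025, 0.0, 0.0, 0.0], [0.1099, -0.2598, 0.005, 0.0, 0.0, 0.0], [0.1426, -0.3378, 0.0075, 0.0, 0.0, 0.0]]]
[[[0.0327, -0.0779, 0.0025, 0.0, 0.0, 0.0], [0.0421, -0.1017, 0.0067, 0.0, 0.0, 0.0], [0.0514, -0.1255, 0.0108, 0.0, 0.0, 0.0], [0.0607, -0.1492, 0.015, 0.0, 0.0, 0.0], [0.0607, -0.1492, 0.02, 0.0, 0.0, 0.0]]]
[[[0.0, -0.0, 0.005, 0.0, 0.0, 0.0], [0.0, -0.0, 0.01, 0.0, 0.0, 0.0]]]
end [482.5   91.48 314.    85.3 ]
```

>>> carry_out(increments=[[[0,0,-0.0162,0,0,0],[0,0,-0.0325,0,0,0],[0,0,-0.0675,0,0,0],[0,0,-0.1025,0,0,0],[0.0116,-0.0261,-0.105,0,0,0]]])

```text
clock: 10.18
eef_pos: [672.1, -6.2, 332.2]
tcp_rot: [3.136, 0.0, 1.488]
contact_force: [-0.6, -0.2, -1.1]
opening: 0.154
```

>>> carry_out(increments=[[[0.0117,-0.026,-0.0025,0,0,0],[0.0444,-0.104,0,0,0,0],[0.0772,-0.1819,0.0025,0,0,0],[0.1099,-0.2598,0.005,0,0,0],[0.1426,-0.3378,0.0075,0,0,0]]])

```text
clock: 10.6
eef_pos: [537.0, 63.1, 324.8]
tcp_rot: [-3.14, 0.0, 1.489]
contact_force: [0.3, 0.5, -0.8]
opening: 0.155
```

>>> carry_out(increments=[[[0.0327,-0.0779,0.0025,0,0,0],[0.0421,-0.1017,0.0067,0,0,0],[0.0514,-0.1255,0.0108,0,0,0],[0.0607,-0.1492,0.015,0,0,0],[0.0607,-0.1492,0.02,0,0,0]]])

```text
clock: 11.02
eef_pos: [481.2, 92.0, 317.7]
tcp_rot: [-3.141, -0.0, 1.489]
contact_force: [0.2, -0.0, -2.5]
opening: 0.155
```

>>> carry_out(increments=[[[0,0,0.005,0,0,0],[0,0,0.01,0,0,0],[0,0,0.01,0,0,0],[0,0,0.01,0,0,0]]])

```text
clock: 11.35
eef_pos: [483.0, 91.2, 313.6]
tcp_rot: [-3.141, 0.0, 1.488]
contact_force: [0.7, 0.1, -2.2]
opening: 0.154
```

Run:
```python
from h import *
from m import near,rep
s=sense();print(s['clock'],s['eef_pos'],s['tcp_rot'],s['contact_force'],s['opening'])
for c in ['scene']:
    f=optics.grab_frame(c);save(c+'5',f);X=cloud(f)
    rep('felt',near(X,482,92,40,159,193)); rep('stem',near(X,482,92,40,199,263)); rep('collar',near(X,482,92,40,268,286))
cv2.imwrite('pics/s5c.png',cv2.resize(cv2.imread('pics/scene5.png')[100:300,280:500],None,fx=3,fy=3))
```

```text
11.35 [483.02888468  91.16016687 313.63918072] [-3.14114586e+00  1.93409249e-04  1.48813918e+00] [ 0.71653994  0.11713022 -2.22582729] 0.15373008929788243
felt 82 rect [486.3  93.1] [14.1 15.4] 17.8 mean [487.2  94.7 180.6] z [166.9 181.2 192.4] axis 122.5
stem 113 rect [486.1  93.7] [10.2  9.9] 34.0 mean [485.6  93.6 228.3] z [202.5 228.1 254.9] axis 125.8
collar 276 rect [488.8  96.1] [39.5 49. ] 35.7 mean [494.   97.3 279.5] z [271.4 280.2 285.1] axis 111.3
```

View pics/s5c.png

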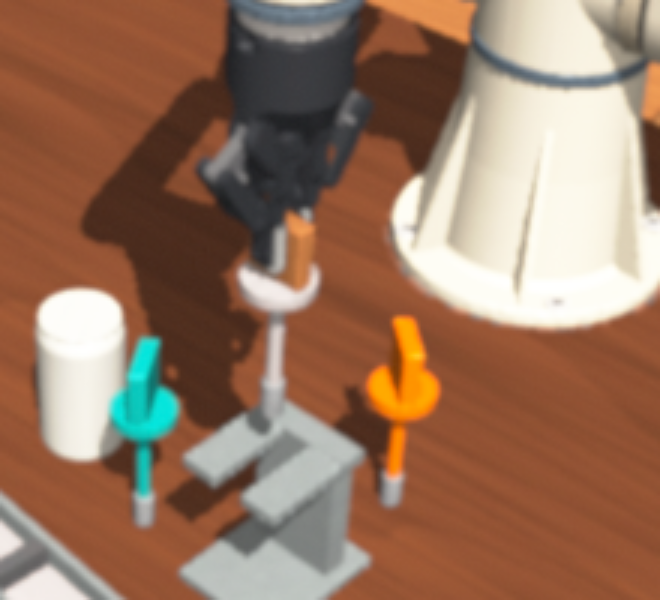

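```bash
python3 plan.py 483.5 91.5 290 85.3 3 483.5 91.5 190 85.3 7 483.5 91.5 170 85.3 3 483.5 91.5 168 85.3 2
```

```text
[[[0.0001, 0.0008, 0.02, 0.0, 0.0, 0.0], [0.0002, 0.0017, 0.04, 0.0, 0.0, 0.0], [0.0002, 0.0025, 0.06, 0.0, 0.0, 0.0], [0.0002, 0.0025, 0.0957, 0.0, 0.0, 0.0], [0.0002, 0.0025, 0.1314, 0.0, 0.0, 0.0]]]
[[[0.0, -0.0, 0.0357, 0.0, 0.0, 0.0], [0.0, -0.0, 0.0715, 0.0, 0.0, 0.0], [0.0, -0.0, 0.1072, 0.0, 0.0, 0.0], [0.0, -0.0, 0.1429, 0.0, 0.0, 0.0], [0.0, -0.0, 0.1786, 0.0, 0.0, 0.0]]]
[[[0.0, -0.0, 0.0167, 0.0, 0.0, 0.0], [0.0, -0.0, 0.0333, 0.0, 0.0, 0.0], [0.0, -0.0, 0.05, 0.0, 0.0, 0.0], [0.0, -0.0, 0.0525, 0.0, 0.0, 0.0], [0.0, -0.0, 0.055, 0.0, 0.0, 0.0]]]
end [483.51  91.48 168.    85.3 ]
```

>>> carry_out(increments=[[[0.0001,0.0008,0.02,0,0,0],[0.0002,0.0017,0.04,0,0,0],[0.0002,0.0025,0.06,0,0,0],[0.0002,0.0025,0.0957,0,0,0],[0.0002,0.0025,0.1314,0,0,0]]])

```text
clock: 11.82
eef_pos: [483.5, 91.4, 260.3]
tcp_rot: [3.141, -0.0, 1.489]
contact_force: [0.3, -0.0, -2.1]
opening: 0.154
```

>>> carry_out(increments=[[[0,0,0.0357,0,0,0],[0,0,0.0715,0,0,0],[0,0,0.1072,0,0,0],[0,0,0.1429,0,0,0],[0,0,0.1786,0,0,0]]])

```text
clock: 12.23
eef_pos: [483.1, 91.4, 188.5]
tcp_rot: [-3.141, 0.0, 1.489]
contact_force: [0.4, -0.6, -1.9]
opening: 0.155
```

>>> carry_out(increments=[[[0,0,0.0167,0,0,0],[0,0,0.0333,0,0,0],[0,0,0.05,0,0,0],[0,0,0.0525,0,0,0],[0,0,0.055,0,0,0]]])

```text
clock: 12.65
eef_pos: [483.5, 91.5, 168.2]
tcp_rot: [-3.141, 0.0, 1.489]
contact_force: [-3.9, -0.6, 12.1]
opening: 0.154
```

>>> carry_out(increments=[[[0,0,0,0,0,0],[0,0,0,0,0,0]]])

```text
clock: 12.82
eef_pos: [483.8, 91.5, 168.4]
tcp_rot: [3.141, -0.0, 1.489]
contact_force: [0.8, 0.0, -0.6]
opening: 0.146
```

>>> carry_out(increments=[[[0,0,0,0,0,0],[0,0,0,0,0,0],[0,0,0,0,0,0],[0,0,0,0,0,0],[0,0,0,0,0,0]]], hand=0)

```text
clock: 13.23
eef_pos: [483.6, 91.5, 168.1]
tcp_rot: [3.141, -0.0, 1.489]
contact_force: [0.0, -0.6, -0.2]
opening: 0.857
```

>>> carry_out(increments=[[[0,0,0,0,0,0],[0,0,0,0,0,0],[0,0,-0.03,0,0,0],[0,0,-0.08,0,0,0],[0,0,-0.15,0,0,0]]])

```text
clock: 13.65
eef_pos: [482.2, 91.2, 227.0]
tcp_rot: [-3.138, 0.001, 1.489]
contact_force: [-0.2, -0.1, -0.1]
opening: 0.999
```

>>> carry_out(increments=[[[0,0,-0.06,0,0,0],[0,0,-0.1,0,0,0],[0,0,-0.1,0,0,0]]])

```text
clock: 13.9
eef_pos: [485.3, 91.8, 271.5]
tcp_rot: [3.136, -0.002, 1.489]
contact_force: [0.6, 0.1, 0.6]
opening: 1.001
```

Run:
```python
from h import *
from m import near,rep
import json
c=json.load(open('cmd.json'));c[2]+=100;json.dump(c,open('cmd.json','w'));print(c)
s=sense();print(s['clock'],s['eef_pos'],s['tcp_rot'],s['contact_force'],s['opening'])
for c in ['scene','top']:
    f=optics.grab_frame(c);save(c+'6',f);X=cloud(f)
    rep('griptop',near(X,483,92,40,170,195)); rep('collar',near(X,482,92,45,131,139));rep('lugtop',near(X,486,-337,45,164,180))
cv2.imwrite('pics/s6c.png',cv2.resize(cv2.imread('pics/scene6.png')[150:350,280:500],None,fx=3,fy=3))
```

```text
[483.5077080136745, 91.48092149618547, 268.001, 85.30197335549042]
13.9 [485.30843337  91.81131823 271.52472993] [ 3.13597810e+00 -1.51446818e-03  1.48879215e+00] [0.56167912 0.10339175 0.61197942] 1.0010011599974862
griptop 182 rect [483.2  93.5] [45.2 19.2] 83.8 mean [486.3  94.4 178.5] z [170.3 179.7 184.7] axis 87.4
collar 176 rect [489.2  95.9] [38.9 47.6] 35.8 mean [495.   95.4 135.6] z [131.3 135.7 138.5] axis 111.4
lugtop 73 rect [ 486.  -330.8] [43.1 12.4] 87.8 mean [ 487.2 -329.9  171.1] z [165.1 171.5 176.4] axis 89.9
griptop 53 rect [483.4  90.6] [23.5 14.2] 83.9 mean [482.1  87.7 180.2] z [172.8 180.7 184.1] axis 68.1
collar 90 rect [481.1  94.3] [46.1 21.1] 8.2 mean [472.1  91.6 135.4] z [131.6 135.4 138.6] axis 176.1
lugtop 112 rect [ 484.6 -333. ] [41.1  9.9] 89.6 mean [ 484.6 -332.7  171.6] z [164.1 171.8 175.8] axis 89.0
```

View pics/s6c.png

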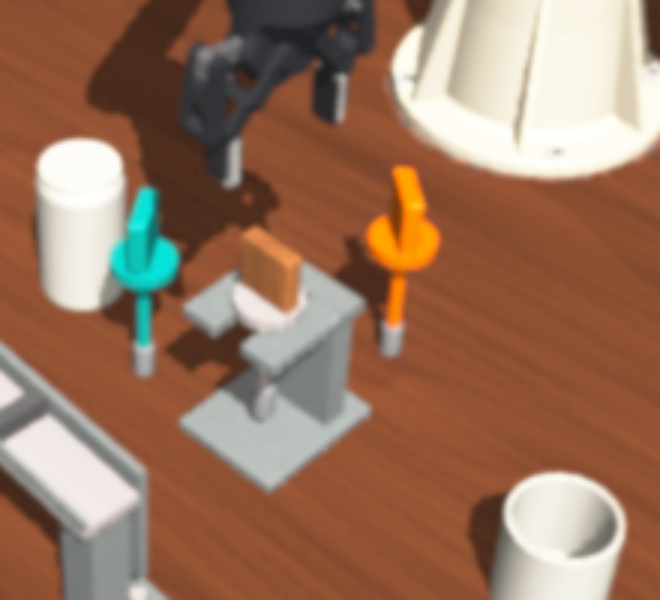

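```bash
python3 plan.py 483.5 60 266 85.3 2 485 -300 262 89.3 10 485.2 -332.5 260 89.3 3 485.2 -332.5 190 89.3 4 485.2 -332.5 160 89.3 4 485.2 -332.5 158 89.3 2
```

```text
[[[-0.0392, 0.0032, 0.0025, 0.0, 0.0, 0.0], [-0.0784, 0.0064, 0.005, 0.0, 0.0, 0.0], [-0.1681, 0.0142, 0.006, 0.0, 0.0, -0.0066], [-0.2578, 0.0219, 0.007, 0.0, 0.0, -0.0133], [-0.3474, 0.0297, 0.008, 0.0, 0.0, -0.02]]]
[[[-0.0898, 0.0058, 0.001, 0.0, 0.0, -0.0066], [-0.1797, 0.0117, 0.002, 0.0, 0.0, -0.0133], [-0.2695, 0.0176, 0.003, 0.0, 0.0, -0.02], [-0.3593, 0.0234, 0.004, 0.0, 0.0, -0.0266], [-0.4491, 0.0293, 0.005, 0.0, 0.0, -0.0333]]]
[[[-0.0899, 0.0027, 0.001, 0.0, 0.0, -0.0067], [-0.1799, 0.0055, 0.002, 0.0, 0.0, -0.0133], [-0.207, 0.0063, 0.0037, 0.0, 0.0, -0.0133], [-0.234, 0.0072, 0.0053, 0.0, 0.0, -0.0133], [-0.2611, 0.0081, 0.007, 0.0, 0.0, -0.0133]]]
[[[-0.0, -0.0, 0.0438, 0.0, 0.0, -0.0], [-0.0, -0.0, 0.0875, 0.0, 0.0, -0.0], [-0.0, -0.0, 0.1313, 0.0, 0.0, -0.0], [-0.0, -0.0, 0.175, 0.0, 0.0, -0.0], [-0.0, -0.0, 0.1938, 0.0, 0.0, -0.0]]]
[[[-0.0, -0.0, 0.0187, 0.0, 0.0, -0.0], [-0.0, -0.0, 0.0375, 0.0, 0.0, -0.0], [-0.0, -0.0, 0.0562, 0.0, 0.0, -0.0], [-0.0, -0.0, 0.0587, 0.0, 0.0, -0.0], [-0.0, -0.0, 0.0612, 0.0, 0.0, -0.0]]]
end [ 485.21 -332.49  158.     89.3 ]
```

>>> carry_out(increments=[[[-0.0392,0.0032,0.0025,0,0,0],[-0.0784,0.0064,0.005,0,0,0],[-0.1681,0.0142,0.006,0,0,-0.0066],[-0.2578,0.0219,0.007,0,0,-0.0133],[-0.3474,0.0297,0.008,0,0,-0.02]]])

```text
clock: 14.42
eef_pos: [482.9, -49.1, 263.2]
tcp_rot: [-3.139, -0.0, 1.511]
contact_force: [0.1, -0.3, -1.0]
opening: 0.999
```

>>> carry_out(increments=[[[-0.0898,0.0058,0.001,0,0,-0.0066],[-0.1797,0.0117,0.002,0,0,-0.0133],[-0.2695,0.0176,0.003,0,0,-0.02],[-0.3593,0.0234,0.004,0,0,-0.0266],[-0.4491,0.0293,0.005,0,0,-0.0333]]])

```text
clock: 14.83
eef_pos: [483.6, -229.5, 261.1]
tcp_rot: [-3.139, -0.001, 1.545]
contact_force: [0.6, -0.4, 0.3]
opening: 0.999
```

>>> carry_out(increments=[[[-0.0899,0.0027,0.001,0,0,-0.0067],[-0.1799,0.0055,0.002,0,0,-0.0133],[-0.207,0.0063,0.0037,0,0,-0.0133],[-0.234,0.0072,0.0053,0,0,-0.0133],[-0.2611,0.0081,0.007,0,0,-0.0133]]])

```text
clock: 15.25
eef_pos: [484.6, -332.5, 258.6]
tcp_rot: [-3.14, -0.002, 1.558]
contact_force: [0.7, 0.3, 0.6]
opening: 1.002
```

>>> carry_out(increments=[[[0,0,0.0438,0,0,0],[0,0,0.0875,0,0,0],[0,0,0.1313,0,0,0],[0,0,0.175,0,0,0],[0,0,0.1938,0,0,0]]])

```text
clock: 15.67
eef_pos: [484.2, -330.7, 179.9]
tcp_rot: [-3.138, -0.002, 1.56]
contact_force: [0.2, -0.7, 0.5]
opening: 1.003
```

>>> carry_out(increments=[[[0,0,0.0187,0,0,0],[0,0,0.0375,0,0,0],[0,0,0.0562,0,0,0],[0,0,0.0587,0,0,0],[0,0,0.0612,0,0,0]]])

```text
clock: 16.08
eef_pos: [485.2, -332.5, 158.0]
tcp_rot: [-3.142, -0.0, 1.559]
contact_force: [0.2, 0.2, -0.9]
opening: 0.999
```

Run:
```python
from h import *
s=sense();print(s['clock'],s['eef_pos'],s['tcp_rot'],s['contact_force'],s['opening'])
f=optics.grab_frame('scene');save('scene7',f)
cv2.imwrite('pics/s7c.png',cv2.resize(cv2.imread('pics/scene7.png')[80:260,150:350],None,fx=4,fy=3.3))
```

```text
16.0833 [ 485.23800341 -332.45001455  157.97285142] [-3.14153157e+00 -3.98512693e-05  1.55859701e+00] [ 0.16321508  0.21360933 -0.85718406] 0.998501298509352
```

View pics/s7c.png

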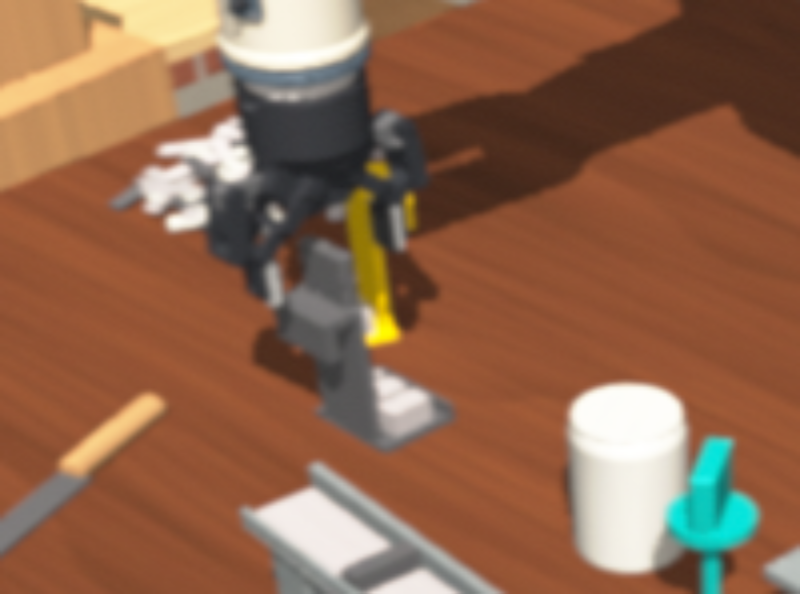

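>>> carry_out(increments=[[[0,0,0,0,0,0],[0,0,0,0,0,0],[0,0,0,0,0,0],[0,0,0,0,0,0],[0,0,0,0,0,0]]], hand=1, squeeze=90)

```text
clock: 16.55
eef_pos: [485.3, -332.6, 158.2]
tcp_rot: [3.141, 0.0, 1.559]
contact_force: [-0.2, -0.2, 0.5]
opening: 0.297
```

>>> carry_out(increments=[[[0,0,0,0,0,0],[0,0,0,0,0,0],[0,0,0,0,0,0],[0,0,0,0,0,0],[0,0,0,0,0,0]]])

```text
clock: 16.97
eef_pos: [485.4, -332.5, 158.2]
tcp_rot: [3.141, 0.0, 1.558]
contact_force: [1.1, 0.9, 2.7]
opening: 0.106
```

```bash
python3 plan.py 485.2 -332.5 170 89.3 3 485.2 -332.5 270 89.3 6  485.2 -332.5 298 89.3 3
```

```text
[[[-0.0, -0.0, -0.01, 0.0, 0.0, -0.0], [-0.0, -0.0, -0.02, 0.0, 0.0, -0.0], [-0.0, -0.0, -0.03, 0.0, 0.0, -0.0], [-0.0, -0.0, -0.0717, 0.0, 0.0, -0.0], [-0.0, -0.0, -0.1133, 0.0, 0.0, -0.0]]]
[[[-0.0, -0.0, -0.0417, 0.0, 0.0, -0.0], [-0.0, -0.0, -0.0834, 0.0, 0.0, -0.0], [-0.0, -0.0, -0.125, 0.0, 0.0, -0.0], [-0.0, -0.0, -0.1667, 0.0, 0.0, -0.0], [-0.0, -0.0, -0.19, 0.0, 0.0, -0.0]]]
[[[-0.0, -0.0, -0.0234, 0.0, 0.0, -0.0], [-0.0, -0.0, -0.0467, 0.0, 0.0, -0.0]]]
end [ 485.21 -332.49  298.     89.3 ]
```

>>> carry_out(increments=[[[0,0,-0.01,0,0,0],[0,0,-0.02,0,0,0],[0,0,-0.03,0,0,0],[0,0,-0.0717,0,0,0],[0,0,-0.1133,0,0,0]]])

```text
clock: 17.38
eef_pos: [484.3, -332.0, 203.0]
tcp_rot: [-3.139, -0.001, 1.559]
contact_force: [0.2, -0.7, -4.2]
opening: 0.109
```

>>> carry_out(increments=[[[0,0,-0.0417,0,0,0],[0,0,-0.0834,0,0,0],[0,0,-0.125,0,0,0],[0,0,-0.1667,0,0,0],[0,0,-0.19,0,0,0]]])

```text
clock: 17.8
eef_pos: [485.4, -332.8, 281.3]
tcp_rot: [3.14, 0.001, 1.558]
contact_force: [-0.0, -0.6, -4.2]
opening: 0.103
```

>>> carry_out(increments=[[[0,0,-0.0234,0,0,0],[0,0,-0.0467,0,0,0],[0,0,-0.0467,0,0,0],[0,0,-0.0467,0,0,0]]])

```text
clock: 18.13
eef_pos: [485.2, -332.5, 298.0]
tcp_rot: [3.141, 0.0, 1.559]
contact_force: [-0.6, 0.3, -4.3]
opening: 0.109
```

Run:
```python
from h import *
from m import near,rep
s=sense();print(s['clock'],s['eef_pos'],s['tcp_rot'],s['contact_force'],s['opening'])
for c in ['scene','top']:
    f=optics.grab_frame(c);save(c+'8',f);X=cloud(f);np.save(c+'8.npy',X)
    print([(np.round(x['point']).tolist(),round(x['confidence'],2)) for x in nets.tip_of('hook_toe',c)],[(np.round(x['point']).tolist(),round(x['confidence'],2)) for x in nets.tip_of('carrier_grip',c)])
    rep('bridge',near(X,496,-332,50,255,274))
cv2.imwrite('pics/s8c.png',cv2.resize(cv2.imread('pics/scene8.png')[50:250,150:350],None,fx=4,fy=3))
```

```text
18.1333 [ 485.19367862 -332.52253007  297.96628694] [3.14143466e+00 1.26314483e-04 1.55852314e+00] [-0.62724603  0.3497129  -4.31552992] 0.1089125401864694
[([511.0, -337.0, 236.0], 0.91), ([354.0, -430.0, 92.0], 0.67), ([484.0, 94.0, 21.0], 0.55), ([481.0, 96.0, 161.0], 0.31)] [([376.0, -433.0, 154.0], 0.7), ([488.0, -335.0, 293.0], 0.56), ([672.0, -408.0, -1.0], 0.48)]
bridge 255 rect [ 499.5 -332.6] [34.4 58.5] 2.8 mean [ 502.4 -328.3  265.5] z [255.5 267.  272.2] axis 98.5
[([511.0, -335.0, 236.0], 0.87)] []
bridge 169 rect [ 495.9 -321.1] [28.6 32.2] 87.8 mean [ 499.1 -316.1  266.3] z [257.5 266.8 271.2] axis 149.4
```

View pics/s8c.png

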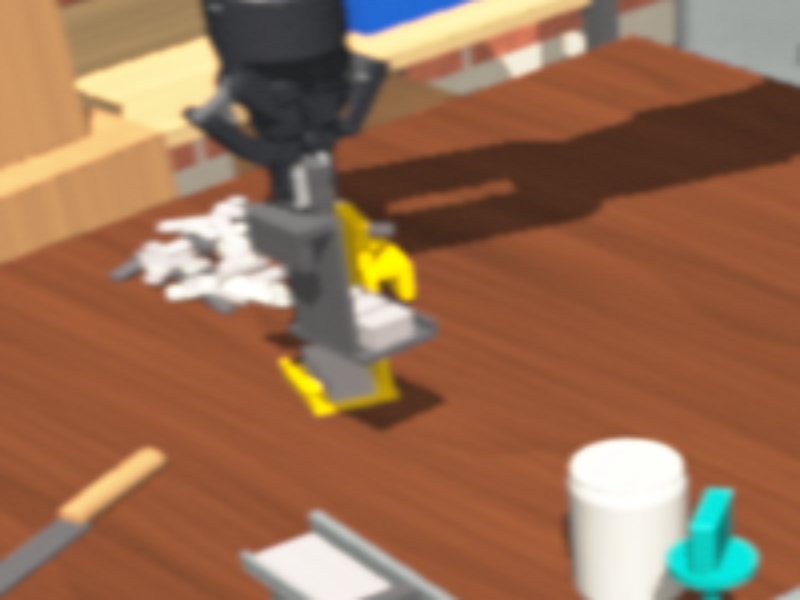

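```bash
python3 plan.py 497 -314 298 88.5 2 602 -150 298 84 6 608 -25 290 83.3 5 608.5 -2.7 275 83.3 3 608.5 -2.7 255 83.3 3 608.5 -2.7 250 83.3 2
```

```text
[[[0.0233, 0.0145, 0.0, 0.0, 0.0, 0.0066], [0.0466, 0.0289, 0.0, 0.0, 0.0, 0.0133], [0.1155, 0.0718, 0.0, 0.0, 0.0, 0.0258], [0.1843, 0.1147, 0.0, 0.0, 0.0, 0.0383], [0.2532, 0.1576, 0.0, 0.0, 0.0, 0.0508]]]
[[[0.071, 0.0392, 0.0, 0.0, 0.0, 0.0125], [0.1421, 0.0784, 0.0, 0.0, 0.0, 0.025], [0.2131, 0.1176, 0.0, 0.0, 0.0, 0.0375], [0.2757, 0.1165, 0.004, 0.0, 0.0, 0.0398], [0.3383, 0.1154, 0.008, 0.0, 0.0, 0.0422]]]
[[[0.0624, -0.0038, 0.004, 0.0, 0.0, 0.0023], [0.1249, -0.0077, 0.008, 0.0, 0.0, 0.0046], [0.1873, -0.0116, 0.012, 0.0, 0.0, 0.007], [0.2058, -0.0132, 0.0245, 0.0, 0.0, 0.007], [0.2244, -0.0148, 0.037, 0.0, 0.0, 0.007]]]
[[[0.0185, -0.0018, 0.0125, 0.0, 0.0, -0.0], [0.0185, -0.0018, 0.0292, 0.0, 0.0, -0.0], [0.0185, -0.0018, 0.0458, 0.0, 0.0, -0.0], [0.0185, -0.0018, 0.0625, 0.0, 0.0, -0.0], [0.0185, -0.0018, 0.0688, 0.0, 0.0, -0.0]]]
[[[-0.0, 0.0, 0.0062, 0.0, 0.0, -0.0]]]
end [608.48  -2.68 250.    83.3 ]
```

>>> carry_out(increments=[[[0.0233,0.0145,0,0,0,0.0066],[0.0466,0.0289,0,0,0,0.0133],[0.1155,0.0718,0,0,0,0.0258],[0.1843,0.1147,0,0,0,0.0383],[0.2532,0.1576,0,0,0,0.0508]]])

```text
clock: 18.85
eef_pos: [549.8, -231.1, 297.7]
tcp_rot: [-3.141, -0.0, 1.504]
contact_force: [-0.1, -0.0, -4.6]
opening: 0.104
```

>>> carry_out(increments=[[[0.071,0.0392,0,0,0,0.0125],[0.1421,0.0784,0,0,0,0.025],[0.2131,0.1176,0,0,0,0.0375],[0.2757,0.1165,0.004,0,0,0.0398],[0.3383,0.1154,0.008,0,0,0.0422]]])

```text
clock: 19.27
eef_pos: [605.1, -98.4, 294.3]
tcp_rot: [-3.141, -0.0, 1.462]
contact_force: [-0.6, -1.2, -4.8]
opening: 0.104
```

>>> carry_out(increments=[[[0.0624,-0.0038,0.004,0,0,0.0023],[0.1249,-0.0077,0.008,0,0,0.0046],[0.1873,-0.0116,0.012,0,0,0.007],[0.2058,-0.0132,0.0245,0,0,0.007],[0.2244,-0.0148,0.037,0,0,0.007]]])

```text
clock: 19.68
eef_pos: [608.4, -9.0, 279.6]
tcp_rot: [3.142, 0.0, 1.455]
contact_force: [0.2, -0.7, -4.5]
opening: 0.098
```

>>> carry_out(increments=[[[0.0185,-0.0018,0.0125,0,0,0],[0.0185,-0.0018,0.0292,0,0,0],[0.0185,-0.0018,0.0458,0,0,0],[0.0185,-0.0018,0.0625,0,0,0],[0.0185,-0.0018,0.0688,0,0,0]]])

```text
clock: 20.1
eef_pos: [607.9, -3.5, 250.9]
tcp_rot: [-3.14, 0.0, 1.453]
contact_force: [-0.1, -0.4, -4.5]
opening: 0.108
```

>>> carry_out(increments=[[[0,0,0.0062,0,0,0],[0,0,0.0062,0,0,0],[0,0,0.0062,0,0,0]]])

```text
clock: 20.35
eef_pos: [608.5, -3.0, 250.0]
tcp_rot: [3.142, 0.0, 1.453]
contact_force: [0.4, -0.3, -4.4]
opening: 0.104
```

Run:
```python
from h import *
from m import near,rep
s=sense();print(s['clock'],s['eef_pos'],s['tcp_rot'],s['contact_force'],s['opening'])
a=np.radians(-6.7);ex=np.array([np.cos(a),np.sin(a)]);ey=np.array([-ex[1],ex[0]])
for c in ['scene','top']:
    f=optics.grab_frame(c);save(c+'9',f);X=cloud(f);np.save(c+'9.npy',X)
    print([(np.round(x['point']).tolist(),round(x['confidence'],2)) for x in nets.tip_of('hook_toe',c)],[(np.round(x['point']).tolist(),round(x['confidence'],2)) for x in nets.tip_of('bay',c)])
    P=near(X,625,-4,45,195,226);d=P[:,:2]-np.array([608.5,-2.7]);px=d@ex;py=d@ey
    print('bridge rel',np.percentile(px,[2,50,98]).round(1),np.percentile(py,[2,50,98]).round(1))
cv2.imwrite('pics/s9c.png',cv2.resize(cv2.imread('pics/scene9.png')[150:400,150:400],None,fx=3,fy=2.4))
cv2.imwrite('pics/t9c.png',cv2.resize(cv2.imread('pics/top9.png')[100:300,220:420],None,fx=3,fy=3))
```

```text
20.35 [608.54008894  -3.01452949 250.04352026] [3.14153948e+00 2.76245500e-05 1.45335262e+00] [ 0.40471326 -0.27970454 -4.36042647] 0.10400669788639923
[([355.0, -432.0, 95.0], 0.92), ([671.0, -409.0, 4.0], 0.61), ([631.0, -8.0, 186.0], 0.57)] [([683.0, -13.0, 136.0], 0.82), ([611.0, -9.0, 245.0], 0.22)]
bridge rel [-2.2 20.7 28. ] [-25.4   7.8  25.1]
[([353.0, -428.0, 93.0], 0.62)] []Traceback (most recent call last):
  File "<stdin>", line 9, in <module>
    return _quantile_unchecked(
        a, q, axis, out, overwrite_input, method, keepdims, weights)
    return _ureduce(a,
                    func=_quantile_ureduce_func,
    ...<5 lines>...
                    overwrite_input=overwrite_input,
                    method=method)
    r = func(a, **kwargs)
    result = _quantile(arr,
                       quantiles=q,
    ...<2 lines>...
                       out=out,
                       weights=wgt)
    slices_having_nans = np.isnan(arr[-1, ...])
                                  ~~~^^^^^^^^^
IndexError: index -1 is out of bounds for axis 0 with size 0
```

```bash
python3 - <<'E'
import cv2
cv2.imwrite('pics/s9c.png',cv2.resize(cv2.imread('pics/scene9.png')[150:400,150:400],None,fx=3,fy=2.4))
E
python3 plan.py 625 -4.6 249 83.3 3 646 -7 248 83.3 4 646 -7 248 83.3 3
```

```text
[[[0.0, 0.0139, 0.0008, 0.0, 0.0, -0.0], [0.0, 0.0277, 0.0017, 0.0, 0.0, -0.0], [0.0001, 0.0416, 0.0025, 0.0, 0.0, -0.0], [0.0001, 0.0548, 0.0031, 0.0, 0.0, -0.0], [0.0001, 0.068, 0.0038, 0.0, 0.0, -0.0]]]
[[[0.0001, 0.0132, 0.0006, 0.0, 0.0, -0.0], [0.0001, 0.0264, 0.0012, 0.0, 0.0, -0.0], [0.0001, 0.0264, 0.0012, 0.0, 0.0, -0.0], [0.0001, 0.0264, 0.0012, 0.0, 0.0, -0.0], [0.0001, 0.0264, 0.0012, 0.0, 0.0, -0.0]]]
end [645.99  -7.01 248.    83.3 ]
```

View pics/s9c.png

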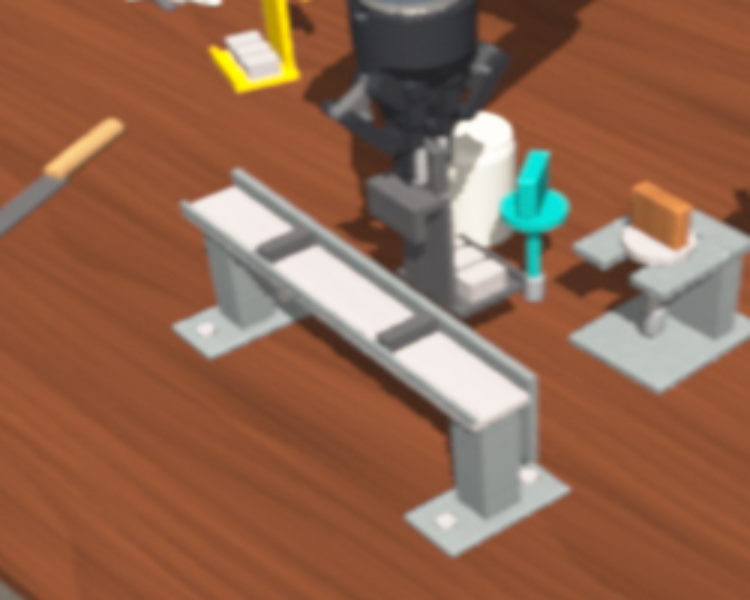

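The crop shows the carrier upright at about (430,230), on the robot side of the lip and abreast of the bay between the stops at (285,243) and (408,330). I'll move it in over the lip.

>>> carry_out(increments=[[[0,0.0139,0.0008,0,0,0],[0,0.0277,0.0017,0,0,0],[0.0001,0.0416,0.0025,0,0,0],[0.0001,0.0548,0.0031,0,0,0],[0.0001,0.068,0.0038,0,0,0]]])

```text
clock: 21.07
eef_pos: [636.3, -5.9, 248.4]
tcp_rot: [3.142, 0.0, 1.454]
contact_force: [-0.2, 0.4, -4.6]
opening: 0.104
```

>>> carry_out(increments=[[[0.0001,0.0132,0.0006,0,0,0],[0.0001,0.0264,0.0012,0,0,0],[0.0001,0.0264,0.0012,0,0,0],[0.0001,0.0264,0.0012,0,0,0],[0.0001,0.0264,0.0012,0,0,0]]])

```text
clock: 21.48
eef_pos: [645.7, -7.0, 247.8]
tcp_rot: [-3.141, 0.0, 1.454]
contact_force: [0.7, -0.6, -3.9]
opening: 0.104
```

Run:
```python
from h import *
from m import near
s=sense();print(s['clock'],s['eef_pos'],s['tcp_rot'],s['contact_force'],s['opening'])
a=np.radians(-6.7);ex=np.array([np.cos(a),np.sin(a)]);ey=np.array([-ex[1],ex[0]])
f=optics.grab_frame('scene');save('scene10',f);X=cloud(f)
d=X[...,:2]-np.array([646,-7.]);px=d@ex;py=d@ey;z=X[...,2]
m=(abs(py)<30)&(z>186)&(z<222)&(px>-40)&(px<60);print('toe front/bridge',np.percentile(px[m],[2,50,98]).round(1),np.percentile(py[m],[2,50,98]).round(1),z[m].min())
m=(abs(py)<110)&(abs(py)>32)&(z>153)&(z<162)&(px<25)&(px>-10);print('lip',np.percentile(px[m],[3,25,50,75,97]).round(1))
for k in (-1,1):
    q=py[(z>151)&(z<161)&(px>20)&(px<48)&(py*k>40)&(py*k<90)];print('stop',np.percentile(q,[3,97]).round(1))
cv2.imwrite('pics/s10c.png',cv2.resize(f['img'][200:350,200:350,::-1],None,fx=5,fy=4))
```

```text
21.4833 [645.73669253  -7.04054151 247.83454525] [-3.14102995e+00  4.59878395e-05  1.45371553e+00] [ 0.72092729 -0.62459221 -3.89015859] 0.10420302451548416
toe front/bridge [-2.8 20.8 27.7] [-25.8   8.7  24.9] 186.12927090605254
lip [ 6.3  9.6 11.8 13.7 23.6]
stop [-72.  -58.4]
stop [59.6 73.6]
```

View pics/s10c.png

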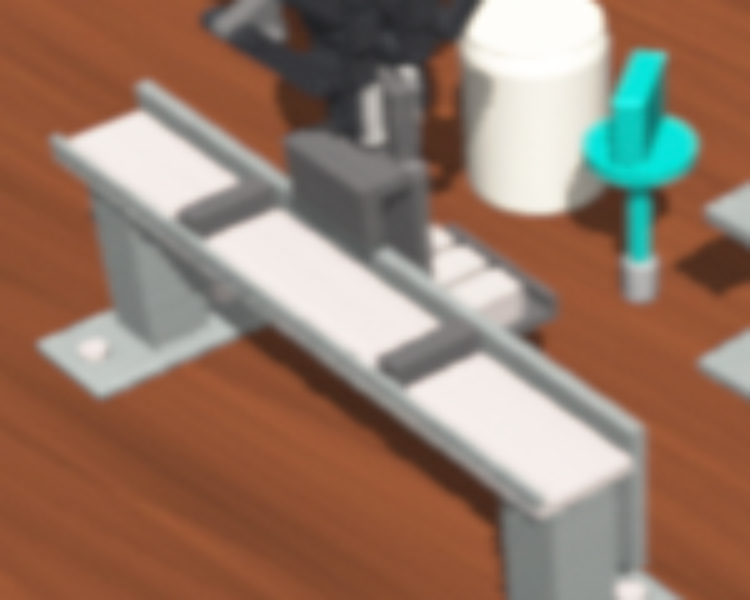

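>>> carry_out(increments=[[[0,0,0.015,0,0,0],[0,0,0.03,0,0,0],[0,0,0.045,0,0,0],[0,0,0.058,0,0,0],[0,0,0.07,0,0,0]]])

```text
clock: 21.95
eef_pos: [645.6, -7.1, 219.0]
tcp_rot: [-3.141, 0.0, 1.454]
contact_force: [-0.3, 0.0, -4.7]
opening: 0.101
```

>>> carry_out(increments=[[[0,0,0.01,0,0,0],[0,0,0.02,0,0,0],[0,0,0.027,0,0,0],[0,0,0.032,0,0,0],[0,0,0.032,0,0,0]]])

```text
clock: 22.37
eef_pos: [645.8, -7.0, 206.7]
tcp_rot: [-3.141, 0.0, 1.454]
contact_force: [0.2, -0.2, -4.7]
opening: 0.101
```

>>> carry_out(increments=[[[0,0,0.003,0,0,0],[0,0,0.005,0,0,0],[0,0,0.007,0,0,0],[0,0,0.008,0,0,0],[0,0,0.008,0,0,0]]])

```text
clock: 22.78
eef_pos: [646.0, -7.0, 204.2]
tcp_rot: [3.141, -0.0, 1.454]
contact_force: [-0.6, 0.9, -2.1]
opening: 0.105
```

>>> carry_out(increments=[[[0,0,0.001,0,0,0],[0,0,0.002,0,0,0],[0,0,0.002,0,0,0]]])

```text
clock: 23.03
eef_pos: [646.1, -7.0, 204.2]
tcp_rot: [3.141, -0.0, 1.454]
contact_force: [-3.5, 0.1, 5.6]
opening: 0.102
```

Run:
```python
from h import *
s=sense();print(s['clock'],s['eef_pos'],s['contact_force'])
f=optics.grab_frame('scene');save('scene11',f)
cv2.imwrite('pics/s11c.png',cv2.resize(f['img'][200:350,200:350,::-1],None,fx=5,fy=4))
```

```text
23.0333 [646.06637298  -6.978789   204.22286577] [-3.4537427   0.14210182  5.56066629]
```

View pics/s11c.png

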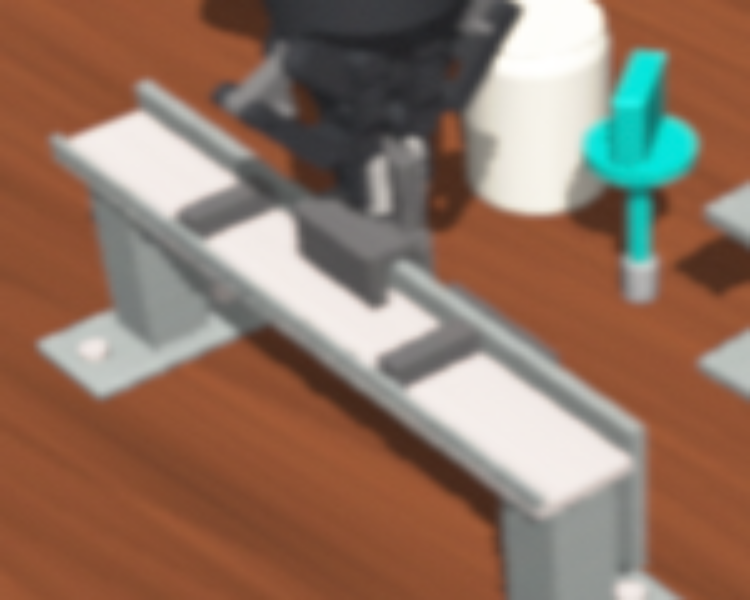

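>>> carry_out(increments=[[[0,0,0,0,0,0],[0,0,0,0,0,0],[0,0,0,0,0,0],[0,0,0,0,0,0],[0,0,0,0,0,0]]], hand=0.8)

```text
clock: 23.5
eef_pos: [646.1, -7.0, 203.2]
tcp_rot: [3.141, -0.0, 1.454]
contact_force: [-0.2, 0.4, -1.3]
opening: 0.198
```

>>> carry_out(increments=[[[0,0,0,0,0,0],[0,0,0,0,0,0],[0,0,0,0,0,0],[0,0,0,0,0,0],[0,0,0,0,0,0]]], hand=0)

```text
clock: 23.92
eef_pos: [646.0, -7.0, 203.2]
tcp_rot: [-3.142, 0.0, 1.454]
contact_force: [-0.3, -0.2, -0.2]
opening: 0.897
```

>>> carry_out(increments=[[[0,0,0,0,0,0],[0,0,0,0,0,0],[0,0,0,0,0,0]]])

```text
clock: 24.17
eef_pos: [646.0, -7.0, 203.2]
tcp_rot: [3.142, 0.0, 1.454]
contact_force: [0.1, -0.1, -0.4]
opening: 1.0
```

Run:
```python
from h import *
s=sense();print(s['clock'],s['eef_pos'],s['contact_force'],s['opening'])
f=optics.grab_frame('scene');save('scene12',f)
cv2.imwrite('pics/s12c.png',cv2.resize(f['img'][200:350,200:350,::-1],None,fx=5,fy=4))
```

```text
24.1667 [645.98212729  -7.02818689 203.19958771] [ 0.06861234 -0.12831655 -0.40003004] 1.0003301204101973
```

View pics/s12c.png

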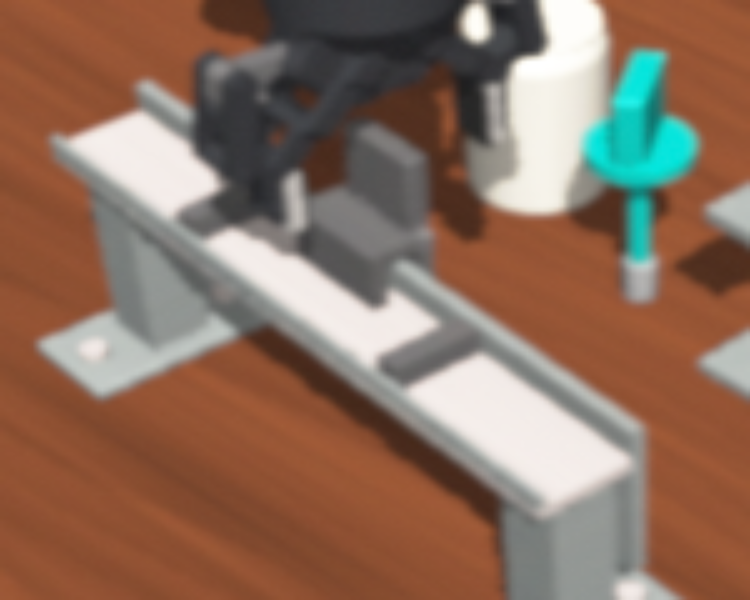

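The carrier hangs in the bay and the fingers are clear. I'll lift straight up.

>>> carry_out(increments=[[[0,0,-0.02,0,0,0],[0,0,-0.06,0,0,0],[0,0,-0.12,0,0,0],[0,0,-0.19,0,0,0],[0,0,-0.26,0,0,0]]])

```text
clock: 24.63
eef_pos: [645.7, -7.0, 308.6]
tcp_rot: [-3.141, 0.0, 1.454]
contact_force: [0.7, 0.3, -0.0]
opening: 0.997
```

>>> carry_out(increments=[[[0,0,-0.05,0,0,0],[-0.05,-0.1,-0.05,0,0,0],[-0.1,-0.2,-0.05,0,0,0],[-0.14,-0.28,-0.05,0,0,0],[-0.14,-0.28,-0.05,0,0,0]]])

```text
clock: 25.05
eef_pos: [521.6, -51.0, 327.2]
tcp_rot: [-3.137, 0.001, 1.453]
contact_force: [1.1, 0.2, -0.5]
opening: 1.002
```

>>> carry_out(increments=[[[0,0,0,0,0,0],[0,0,0,0,0,0],[0,0,0,0,0,0],[0,0,0,0,0,0],[0,0,0,0,0,0]]])

```text
clock: 25.47
eef_pos: [529.0, -49.2, 327.0]
tcp_rot: [-3.141, -0.0, 1.454]
contact_force: [0.4, -0.4, -0.6]
opening: 0.999
```

Run:
```python
from h import *
from m import near,rep
s=sense();print(s['clock'],s['eef_pos'],s['contact_force'],s['qvel'])
for c in ['scene','top']:
    f=optics.grab_frame(c);save(c+'13',f);X=cloud(f)
    for t in ['dauber_tip','pot_rim','can','bin','file','hook_toe','carrier_grip']:
        print(c,t,[(np.round(x['point']).tolist(),round(x['confidence'],2)) for x in nets.tip_of(t,c)][:3])
    rep('pot',near(X,468,328,60,72,90));rep('grip',near(X,483,92,45,170,195));rep('turq',near(X,497,-14,50,100,180));rep('lugtop',near(X,646,-7,35,205,230))
```

```text
25.4667 [529.03952127 -49.24653941 327.03518881] [ 0.39273597 -0.42235304 -0.64671829] [ 0.00037595  0.00022931  0.00638218 -0.00132899 -0.00182752 -0.00079608]
scene dauber_tip [([350.0, 106.0, 1.0], 0.89), ([483.0, 94.0, 21.0], 0.58), ([493.0, -11.0, 2.0], 0.57)]
scene pot_rim [([468.0, 328.0, 78.0], 0.85), ([469.0, 334.0, -3.0], 0.58)]
scene can [([455.0, -114.0, -1.0], 0.91), ([486.0, 92.0, 127.0], 0.68)]
scene bin [([646.0, 417.0, 3.0], 0.75)]
scene file [([670.0, -410.0, 3.0], 0.6), ([484.0, 94.0, 22.0], 0.34)]
scene hook_toe [([352.0, -429.0, 96.0], 0.95), ([671.0, -12.0, 140.0], 0.84)]
scene carrier_grip [([375.0, -433.0, 152.0], 0.93), ([646.0, -11.0, 200.0], 0.81), ([482.0, 91.0, 22.0], 0.3)]
pot 365 rect [470.1 329.5] [78.4 77.9] 57.7 mean [471.4 329.6  77.5] z [72.4 77.7 82.2] axis -155.8
grip 183 rect [483.8  92.7] [44.8 19.3] 87.2 mean [486.4  94.4 178.6] z [170.6 180.1 184.3] axis 87.0
turq 484 rect [497.3 -11.2] [49.7 50.2] 50.3 mean [501.   -7.8 130.9] z [107.7 118.6 163.9] axis -164.2
lugtop 157 rect [644.2  -7.4] [42.1 14. ] 86.8 mean [645.2  -5.  214.2] z [205.3 215.6 220.3] axis 86.1
top dauber_tip [([484.0, 91.0, -2.0], 0.6)]
top pot_rim [([468.0, 323.0, 81.0], 0.55)]
top can []
top bin [([642.0, 418.0, 0.0], 0.57), ([479.0, 96.0, 19.0], 0.21)]
top file [([664.0, -413.0, -2.0], 0.69)]
top hook_toe [([353.0, -430.0, 95.0], 0.96), ([672.0, -15.0, 138.0], 0.58), ([468.0, 326.0, 78.0], 0.18)]
top carrier_grip [([640.0, -13.0, 196.0], 0.98), ([370.0, -437.0, 151.0], 0.88), ([481.0, 92.0, 21.0], 0.59)]
pot 244 rect [469.2 328.3] [74.6 74.2] 41.0 mean [469.  327.8  78.5] z [73.  78.7 83.3] axis 65.1
grip 106 rect [484.   99.2] [27.4 14.3] 85.4 mean [483.4  99.  180.2] z [170.9 180.7 184.2] axis 85.7
turq 77 rect [509.6 -14. ] [15.9 31.4] 18.4 mean [509.8 -12.6 143.9] z [112.1 158.6 164.8] axis 105.4
lugtop few 1
```

View pics/scene13.png

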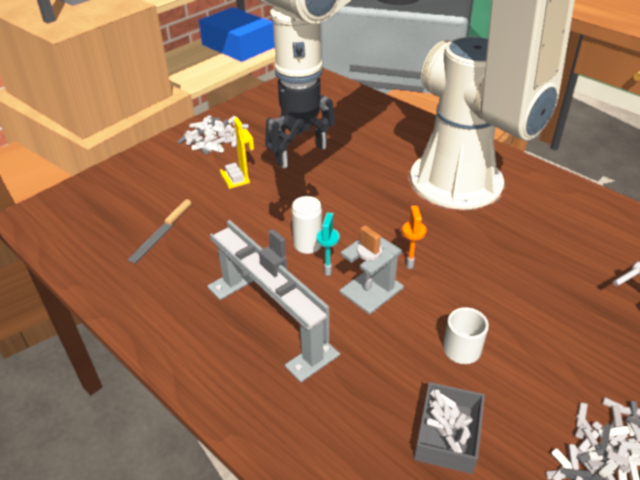

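View pics/top13.png

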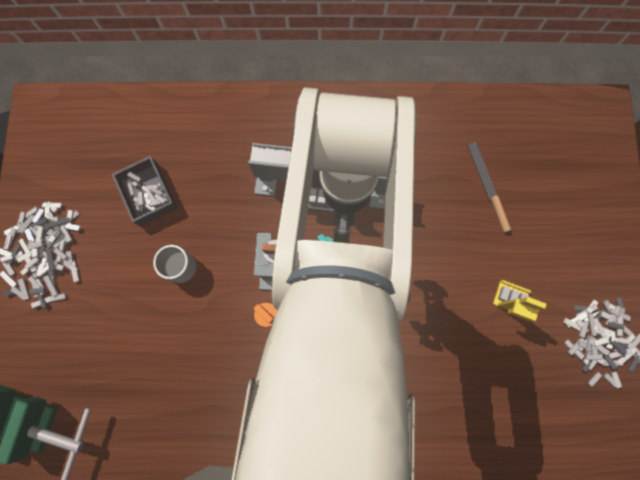

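The scene view shows the carrier hanging in the bay at (275,255), the dauber back in its fork at (370,245), and the pot, can, bin and file where they were. The gripper is clear of everything, so I'll hand the job in.

```bash
python3 -c "
from rig import r
print(r.sign_off())"
```

```text
the job is handed in; nothing more can be done
None
```

The job is done in the order asked and handed in at about 26 s of the 64 s allowed. No verdict was reported.

- **Dip:** I took the brown dauber out of its fork and dipped it to about 53 mm below the pot's rim; half-way is 37 mm.
- **Touch on the track:** The tip touched the track in the middle of the bay, with about 8 N of contact force.
- **Dauber back:** It hangs in its fork within about 1 mm of where it started, its collar on the prongs at the same height as before.
- **Carrier:** I lifted it by the lug and took its hook over the lip. I lowered it until the wrist force showed the toe on the track, then let go.

**Last checks:**
- **Carrier:** It hangs near the middle of the bay, with the toe found at a height of 138–140 mm against the track's 140 mm. The lug leans slightly, as expected.
- **Other things:** The pot, bin and file were within about 3 mm of their starting places in both views, apart from one 5 mm pot reading. The can was found only in the scene view, also within 3 mm, because the arm hid it from the top camera.
- **Disagreements:** The networks sometimes gave wrong detections, such as look-alikes or a tip at bench height. I set these aside in favour of my own point-cloud measurements and the pictures.

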